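Pack the compounding tray and lock it with the hold-down bar

TASK

Pack the steel instrument tray for the next powder: lay the instruments across it in their notches in order of use, from your left to your right the measuring scoop, the pestle and the scraper, each resting in both rails with its working end (the scoop's bowl, open side up; the pestle's thick head; the scraper's blade) pointing away from you. Then lock them down with the flat hold-down bar: bring it in from your side, slide its two open slots under the heads of the studs at the tray's ends, and let it drop flat behind the ledges' lips. Leave the mortar, the porcelain jar and the spice jar standing where they are.

Things in the scene. Friction and masses are not known exactly. Their poses are not given: they have to be found in the camera images.
- tray: Fixed steel instrument tray, 190 (x) x 262 (y) mm, rim 12 mm high, floor 3 mm. Origin: centre of its underside. x axis: across, away from the robot (turned at most 0.25 rad); y axis: along it, to the robot's left. Two grey notched rails, 8 mm thick, run along y at x = -42 and +42 mm; between them it is open down to the floor. End brackets with ledges and studs begin at |y| = 97 mm.
- notch_1 (a point): Midway between the rails, at notch floor height, on the line of the first (left) pair of notches (tray y = +54 mm). Every notch is 30 mm wide between upright teeth with rounded corners; its floor is 26 mm, the tooth tops 42 mm above the table.
- notch_2 (a point): The same for the second (middle) pair of notches (tray y = 0).
- notch_3 (a point): The same for the third (right) pair of notches (tray y = -54 mm).
- stud_left (a point): Foot of the left stud (tray x = 0, y = +111 mm), on top of its ledge, 48 mm above the table. Neck 6 mm across and 12 mm tall, then a head 16 mm across, 4 mm thick. The ledge is 40 mm (x) by 28 mm (y); along its edge nearest the robot, crest at tray x = -19 mm, runs a rounded lip 3 mm high, 5 mm wide.
- stud_right (a point): Foot of the right stud (tray x = 0, y = -111 mm); stud, ledge and lip as at the left.
- hold_bar: Loose flat aluminium bar, 160 g, 254 (y) x 30 (x) x 4 mm, lying grip up. Origin: centre of its underside. Grip: upright black fin in the middle, 10 mm thick (x), 50 mm long (y), top 28 mm over the underside. Its two slots open at the +x edge. Locked, its axes lie along the tray's, origin at tray x = 0, y = 0, z = 48 mm (play 2 mm), underside on both ledges, near edge behind the lips.
- slot_left (a point): Seat of the stud in the bar's left slot (bar x = 0, y = +111 mm, at the underside). Slot 11 mm wide, open at the bar's +x edge with a rounded mouth, closed at x = -5 mm. The bar comes from the tray's -x side, slots leading, underside 3 to 8 mm above the ledges (over the lips, under the heads), then goes down; with its origin at tray x = -25 mm or less it is clear of the heads.
- slot_right (a point): The same in the right slot (bar x = 0, y = -111 mm).
- measure_scoop: Loose steel measuring scoop, 70 g, 177 mm long, lying bowl upward. Origin: on the underside, in mid-handle; x axis along the handle towards the bowl. Handle 12 mm wide, 8 mm thick, from x = -87 to +56 mm, its underside level with that of the round bowl (34 mm across, 18 mm high, centre at x = +73 mm).
- scoop_bowl (a point): Centre of the scoop's bowl, 73 mm from the origin.
- pestle: Loose brass pestle, 240 g, 143 mm long, lying. Origin: on the underside halfway along; y axis along it towards the thick grinding head. Head 24 mm thick from y = +24 to +72 mm; shaft 12 mm wide from y = -38 to +24 mm, its middle 11 mm above the underside; knob 19 mm thick from y = -72 to -38 mm. May roll a little.
- pestle_mid (a point): Point on the pestle's long axis, halfway along it (11 mm above the table as it lies).
- pestle_head (a point): Centre of the pestle's thick grinding head.
- scraper: Loose spatula (scraper), 80 g, 185 mm long, lying flat. Origin: on the handle's underside, 95 mm from the blade's tip; x axis towards the blade. Dark wooden handle 16 mm wide, 10 mm thick, x = -90 to +18 mm; steel bolster 14 mm wide to +26 mm; blade 22 mm wide, 2.5 mm thick, at mid-thickness of the handle, to x = +95 mm.
- scraper_tip (a point): Tip of the scraper's blade.
- mortar: Bystander: brass mortar, 86 mm across, 85 mm high, standing behind the tray. Origin: centre of its underside.
- herb_jar: Bystander: blue and white porcelain jar, 59 mm across, 76 mm high, standing to the right of the tray. Origin: centre of its underside.
- spice_jar: Bystander: spice jar with a green cap, 46 mm across, 106 mm high, standing to the left of the tray. Origin: centre of its underside.
Mind the look-alikes: they are no part of the job. Of the things that look like the scraper, the larger one is meant.

How it is judged:
At the end, for the whole second after the job is handed in: Scoop, pestle, scraper at rest in notches 1, 2, 3 of both rails (12 mm along the tray, 30 mm across, 0.2 rad), working ends on the far side, bowl up; the bar at rest, flat on both ledges (1.5 mm) behind the lips, slots round both studs (4 mm across, 6 mm along) (y of measure_scoop in the frame of tray between 0.042 and 0.066 m and x of measure_scoop in the frame of tray between -0.03 and 0.03 m and z of measure_scoop in the frame of tray between 0.022 and 0.034 m and angle between the x axis of each of measure_scoop, scraper and the x axis of tray, either way round below 0.2 rad and x of each of scoop_bowl, pestle_head, scraper_tip in the frame of tray above 0.03 m and linear speed of each of measure_scoop, pestle, scraper, hold_bar below 0.02 m/s and angle between measure_scoop's own z axis and vertical below 0.25 rad and y of pestle_mid in the frame of tray between -0.012 and 0.012 m and x of pestle_mid in the frame of tray between -0.03 and 0.03 m and z of pestle_mid in the frame of tray between 0.03 and 0.043 m and angle between the y axis of pestle and the x axis of tray, either way round below 0.2 rad and y of scraper in the frame of tray between -0.066 and -0.042 m and x of scraper in the frame of tray between -0.03 and 0.03 m and z of scraper in the frame of tray between 0.018 and 0.04 m and x of hold_bar in the frame of tray between -0.004 and 0.005 m and y of hold_bar in the frame of tray between -0.006 and 0.006 m and z of hold_bar in the frame of tray between 0.046 and 0.0495 m and angle between hold_bar's own z axis and vertical below 0.05 rad and angle between the y axis of hold_bar and the y axis of tray, either way round below 0.06 rad); the robot touches nothing.
It fails at once if the brass mortar is pushed more than 25 mm or tipped (distance of mortar from where it was at the start of the episode above 0.025 m or angle between mortar's own z axis and vertical above 0.4 rad).
It fails at once if the porcelain jar is pushed more than 25 mm or tipped (distance of herb_jar from where it was at the start of the episode above 0.025 m or angle between herb_jar's own z axis and vertical above 0.4 rad).
It fails at once if the spice jar is pushed more than 25 mm or tipped (distance of spice_jar from where it was at the start of the episode above 0.025 m or angle between spice_jar's own z axis and vertical above 0.4 rad).
It also fails if it takes over 72 s, if anything falls off the work surface, if the arm or the gripper's body presses on something with over 40 N, if the wrist force passes 120 N, or if a joint passes its speed limit or range.

ROBOT

A 7-joint arm with a two-finger parallel gripper is mounted at the origin on the work surface; the furniture and walls round the work are solid. World frame = base frame: x ahead of the robot, y to its left, z up, the work surface at z = 0. Lengths are in m, angles in rad, forces in N, time in s.
With the tool pointing down it reaches from about 0.425 to 0.925 m from the base axis. Payload 6.8 kg.
Tool frame: the origin (TCP) lies on the centre line of the jaws, within the pads' length; the fingertips stand 19 mm ahead of it and the grasp point (between the pads) is the TCP; z points along the fingers, y is the line along which they close (so a half turn about z gives the same grasp; the last joint's range is limited). The gripper opens to 85 mm and grips with 20 to 120 N. Pads are 22 mm wide; open, the fingers measure 114 mm over their backs; the gripper's body (76 mm by 85 mm) begins 54 mm behind the grasp point. The pads swing forward as they close: fully open they stand 13 mm farther back than shut.
Start: joints at [-1.4, 0.477, 0.022, 1.555, -0.011, 1.109, -0.083], TCP at [0.186, 0.649, 0.25] pointing down, gripper open.
Joint ranges: [-2.96, 2.96], [-0.34, 2.1], [-1.41, 1.46], [0.24, 2.44], [-1.37, 4.51], [0.17, 1.92], [-2.96, 2.96]. Speed limits (rad/s): [2.39, 2.39, 3.14, 3.14, 3.14, 3.14, 3.14].

INTERFACE

Orientations are given as a rotation vector (axis times angle).
In Python, from bench import r gives the robot as it stands. The module is installed in compiled form; this text tells all that it offers.
- The arm moves only by the tool arm_command, never from a script. Its argument "rows" is a list of rows, each an object of numbers: "fingers": the opening, from -1 (shut) to 1 (fully open); "x", "y", "z": the shift along the tool's x, y, z in m; "ax", "ay", "az": the turn, a rotation vector about the tool's x, y, z in degrees. In form: [{"fingers": .., "x": .., "y": .., "z": .., "ax": .., "ay": .., "az": ..}, ...]. A call has 1 to 10 rows; each row shifts and turns the commanded pose from where the row before left it, along the tool's axes as they then stand; what a row does not reach is not made up. A row lasts 1/12 s, in which the tool goes at most 41.7 mm and 7.16 degrees, less where a joint would pass 70% of its speed; a pose out of reach is approached as far as the arm can. A call is refused whole if a number of a shift passes 0.0417 or a number of a turn 7.16, either way. A call with a gripper value outside its range is refused whole. The fingers move at their own pace and stop on an object; "grip_force" is the grip in N (left out, the last holds). Time passes only in rows, so rows that do not move let the fingers close. It gives the time, the measured TCP pose, the force, the opening and the grip force at its end, in the units of the state.
- r.get_obs(): the state, without advancing time (a new reading comes with each control period).
- r.grab_frame(name): name is "side" or "top" or "wrist"; returns a dict with "frame" (400x640x3 uint8, red, green, blue), "depth" (400x640 float32, m along the optical axis (not along the pixel's ray), 0 where there is no reading), "K" (3x3 intrinsics, pixels), "world_from_camera" (4x4, takes a point from camera to world coordinates). Camera axes: x right, y down, z forward; pixel columns grow to the right and rows downward; lengths in m; the calibration is good to about 2 mm. A picture is of the moment at which its call begins.
- r.hand_in(): hands the job in; it is judged then, once.
The state is a dict: "clock": time; "joints": joint angles; "qvel": joint speeds; "tau": joint torques, N m; "tcp_pos": TCP position; "orientation": TCP orientation; "contact_force": force on the tool from outside, world axes, zero at the start; "moment": the same for the moment, N m; "grip_width": finger opening in m; "gripper_force": force on a finger pad.
Only numpy, scipy, OpenCV 4.12 (cv2) and the standard library are available. Lean on these libraries where they do the work, as an engineer would, in place of code of your own. Each camera call takes 0.05 s, during which the arm holds its last target. There are 200 camera calls.

## Working session

There is one attempt and no reset: what is moved stays moved. The work goes in short steps, Python scripts to look and compute and a tool call to move; the robot and the scene stay as the last step left them, time stands still between calls to the robot, and variables do not carry over. Pictures are saved under pics/ and viewed, at most 10 in all, crops included, and the job is handed in when it is done.

Besides the shell and the picture viewer there is one more tool, called after "Call:" by a JSON object that holds its "method" and its "body", one argument or row to a line. arm_command: Moves the arm, as the interface text tells. Its arguments: {"type":"object","properties":{"rows":{"type":"array"},"grip_force":{"type":"number"}},"required":["rows"]}

```bash
mkdir -p pics
python3 - <<'E'
from bench import r
import cv2,numpy as np
o=r.get_obs();print(o['clock'],o['tcp_pos'],o['orientation'],o['grip_width'])
for n in ['top','side']:
    f=r.grab_frame(n);np.savez(f'{n}0.npz',**f);cv2.imwrite(f'pics/{n}0.png',f['frame'][:,:,::-1])
    print(n,f['K'].round(1).tolist(),f['world_from_camera'].round(3).tolist())
E
```

```text
0.0 [0.18561921 0.64836983 0.24932782] [-4.36524092e-01 -3.11098477e+00  2.95310471e-03] 0.08519024310941684
top [[419.3, 0.0, 318.1], [0.0, 419.3, 201.8], [0.0, 0.0, 1.0]] [[-0.022, -0.998, 0.066, 0.424], [-1.0, 0.022, 0.008, -0.037], [-0.009, -0.066, -0.998, 1.333], [0.0, 0.0, 0.0, 1.0]]
side [[400.3, 0.0, 320.4], [0.0, 400.3, 197.6], [0.0, 0.0, 1.0]] [[0.992, -0.083, 0.096, 0.377], [-0.125, -0.5, 0.857, -1.248], [-0.023, -0.862, -0.506, 0.786], [0.0, 0.0, 0.0, 1.0]]
```

View pics/top0.png

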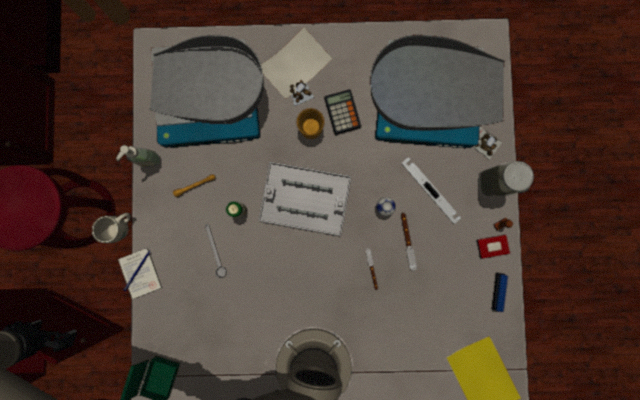

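View pics/side0.png

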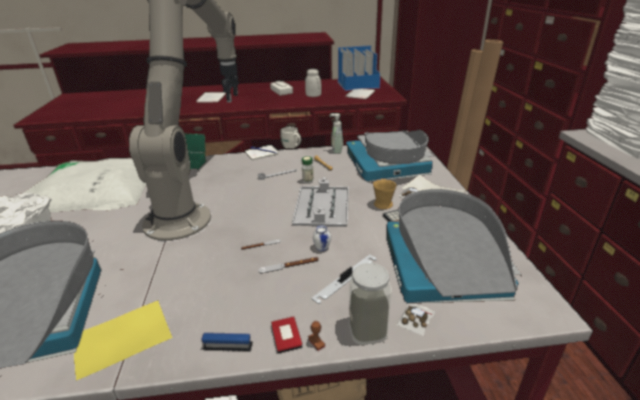

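The top view has +x up and +y left. The scoop runs (208,225)–(222,272) with its bowl at the near end, the pestle (175,192)–(214,178), and the large scraper (404,213)–(411,268) with its blade near. The bar runs (405,160)–(458,220), the tray centre is about (306,200), and the small spatula at (371,268) is the look-alike. Next I'll segment and measure.

```bash
cat > h.py <<'E'
import numpy as np,cv2
from scipy.spatial.transform import Rotation as R
def proj(f,uv,z):
    """pixels -> world on the plane at height z"""
    uv=np.atleast_2d(uv).astype(float);K=f['K'];T=f['world_from_camera']
    d=np.c_[(uv-[K[0,2],K[1,2]])/[K[0,0],K[1,1]],np.ones(len(uv))]@T[:3,:3].T
    return T[:3,3]+d*((z-T[2,3])/d[:,2])[:,None]
def pix(f,P):
    K=f['K'];T=f['world_from_camera'];c=(np.atleast_2d(P)-T[:3,3])@T[:3,:3];c=c@K.T;return c[:,:2]/c[:,2:]
def cloud(f):
    v,u=np.mgrid[:400,:640];K=f['K'];T=f['world_from_camera'];d=f['depth']
    c=np.stack([(u-K[0,2])/K[0,0]*d,(v-K[1,2])/K[1,1]*d,d],-1);P=c@T[:3,:3].T+T[:3,3];P[d==0]=np.nan;return P
E
python3 - <<'E'
from h import *
f=dict(np.load('top0.npz'));P=cloud(f)
print('table z',np.nanmedian(P[230:330,260:340,2]))
im=f['frame'].astype(int)
boxes=dict(scoop=(200,220,232,282,.006),pestle=(168,170,222,202,.011),scraper=(396,206,422,276,.007),bar=(396,150,466,228,.004),tray=(255,158,356,240,.01))
bg=cv2.medianBlur(f['frame'],51).astype(int)
for n,(a,b,c,d,z) in boxes.items():
    s=im[b:d,a:c];ref=np.median(np.r_[s[0],s[-1],s[:,0],s[:,-1]],0)
    m=(np.abs(s-ref).sum(-1)>36).astype(np.uint8)
    k,l,st,_=cv2.connectedComponentsWithStats(m);i=1+st[1:,4].argmax()
    v,u=np.nonzero(l==i);w=proj(f,np.c_[u+a,v+b],z)[:,:2]
    rc=cv2.minAreaRect((w*1000).astype(np.float32))
    mu=w.mean(0);e,V=np.linalg.eigh(np.cov((w-mu).T));ax=V[:,1];t=(w-mu)@ax
    print(n,len(u),'rect',np.round(rc[0],1),np.round(rc[1],1),round(rc[2],1),'mean',mu.round(4),'ang',np.degrees(np.arctan2(ax[1],ax[0])).round(1),'ends',(mu+ax*t.min()).round(3),(mu+ax*t.max()).round(3),'zmax',np.nanpercentile(P[v+b,u+a,2],95).round(3))
cv2.imwrite('pics/crop0.png',cv2.resize(f['frame'][145:290,160:470,::-1],None,fx=2.55,fy=2.55,interpolation=cv2.INTER_CUBIC))
E
```

```text
table z -0.00011275140661270999
scoop 200 rect [360.5 296.5] [166.7  36.3] 10.6 mean [0.3403 0.2969] ang -164.0 ends [0.44  0.325] [0.279 0.279] zmax 0.016
pestle 334 rect [571.1 365.1] [ 31.6 145.7] 21.6 mean [0.5704 0.3694] ang 113.1 ends [0.601 0.298] [0.544 0.432] zmax 0.022
scraper 384 rect [ 383.6 -303.7] [182.8  26.4] 8.3 mean [ 0.3851 -0.3047] ang -170.8 ends [ 0.474 -0.29 ] [ 0.293 -0.319] zmax 0.013
bar 772 rect [ 541.9 -383.5] [257.8  36.3] 38.7 mean [ 0.5429 -0.3845] ang -141.3 ends [ 0.643 -0.304] [ 0.442 -0.465] zmax 0.026
tray 4581 rect [520.9  17. ] [263.8 198.4] 78.6 mean [0.5209 0.0156] ang 78.6 ends [ 0.495 -0.112] [0.547 0.146] zmax 0.043
```

View pics/crop0.png

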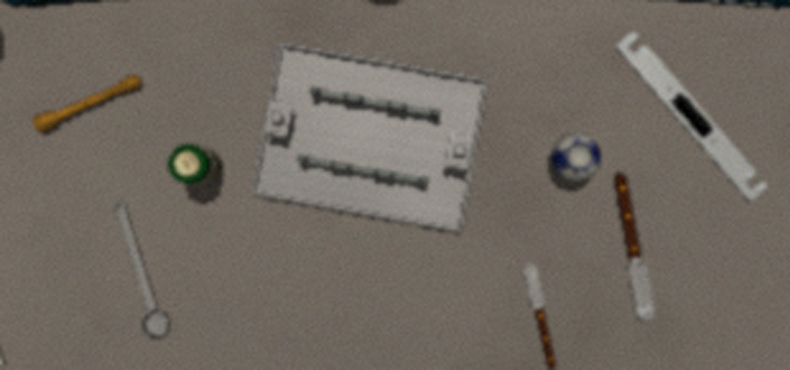

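The crop shows the pestle's thick head at its left end (45,122), the bar's slots opening to the upper right, and the scoop bowl and scraper blade at their near ends. I'll add a move helper and start with the scoop.

```bash
cat >> h.py <<'E'
def yawof(o):
    y=R.from_rotvec(o['orientation']).as_matrix()[:,1];return np.degrees(np.arctan2(y[1],y[0]))
def plan(o,x,y,z,psi,turn=None,mm=32,deg=6.5):
    """n identical rows (screw) to the TCP x,y,z with tool y at yaw psi deg; turn = total world yaw, if not the shortest"""
    M=R.from_rotvec(o['orientation']).as_matrix();p=np.radians(psi)
    Y=np.array([np.cos(p),np.sin(p),0]);Z=np.array([0,0,-1.]);G=np.c_[np.cross(Y,Z),Y,Z]
    w=R.from_matrix(M.T@G).as_rotvec()
    if turn is not None: w=np.array([0,0,-np.radians(turn)])
    d=M.T@(np.array([x,y,z])-o['tcp_pos'])
    for n in range(1,80):
        S=sum(R.from_rotvec(w*k/n).as_matrix() for k in range(n));s=np.linalg.solve(S,d)
        if np.linalg.norm(s)<=mm/1000 and np.linalg.norm(w)<=np.radians(deg)*n: break
    print('rows',n,'shift mm',(s*1000).round(1),'turn deg',np.degrees(w/n).round(2),'| straight total mm',(d*1000).round(1))
def at(o):print('t',round(o['clock'],2),'tcp',np.round(o['tcp_pos'],4),'yaw',round(yawof(o),2),'tilt',np.round(R.from_rotvec(o['orientation']).as_matrix()[:2,2],4),'w',round(o['grip_width'],4),'F',np.round(o['contact_force'],1))
E
python3 -c "
from h import *;from bench import r
o=r.get_obs();at(o);plan(o,.36,.30,.22,106)"
```

```text
t 0.1 tcp [0.1856 0.6485 0.2494] yaw 74.03 tilt [-0.0003 -0.0016] w 0.0855 F [-1.1  0.7 -0.5]
rows 13 shift mm [-14.2 -26.9   2.3] turn deg [-0.01 -0.   -2.46] | straight total mm [-263.5 -287.    29.9]
```

Call:
{"method": "arm_command", "body": {
  "rows": [
    {"x": -0.0142,"y": -0.0269,"z": 0.0023,"az": -2.46,"fingers": 1},
    {"x": -0.0142,"y": -0.0269,"z": 0.0023,"az": -2.46},
    {"x": -0.0142,"y": -0.0269,"z": 0.0023,"az": -2.46},
    {"x": -0.0142,"y": -0.0269,"z": 0.0023,"az": -2.46},
    {"x": -0.0142,"y": -0.0269,"z": 0.0023,"az": -2.46},
    {"x": -0.0142,"y": -0.0269,"z": 0.0023,"az": -2.46},
    {"x": -0.0142,"y": -0.0269,"z": 0.0023,"az": -2.46},
    {"x": -0.0142,"y": -0.0269,"z": 0.0023,"az": -2.46},
    {"x": -0.0142,"y": -0.0269,"z": 0.0023,"az": -2.46},
    {"x": -0.0142,"y": -0.0269,"z": 0.0023,"az": -2.46}
  ]
}}

```text
validation failed for argument at $.ro...
```

Call:
{"method": "arm_command", "body": {
  "rows": [
    {"x": -0.0142,"y": -0.0269,"z": 0.0023,"az": -2.46},
    {"x": -0.0142,"y": -0.0269,"z": 0.0023,"az": -2.46},
    {"x": -0.0142,"y": -0.0269,"z": 0.0023,"az": -2.46},
    {"x": 0}
  ]
}}

```text
validation failed for argument at $.ro...
```

Run:
```python
from h import *;from bench import r
o=r.get_obs();at(o)
f=r.grab_frame('wrist');np.savez('w1.npz',**f);cv2.imwrite('pics/w1.png',f['frame'][:,:,::-1])
print(f['K'].round(1).tolist(),f['world_from_camera'].round(3).tolist())
P=cloud(f);print('valid',np.isfinite(P[...,2]).mean(),'med z',np.nanmedian(P[...,2]))
```

```text
t 0.1 tcp [0.1856 0.6485 0.2494] yaw 74.03 tilt [-0.0003 -0.0016] w 0.0855 F [-1.1  0.7 -0.5]
[[303.4, 0.0, 319.5], [0.0, 303.4, 198.3], [0.0, 0.0, 1.0]] [[0.275, 0.919, 0.282, 0.115], [0.961, -0.263, -0.083, 0.669], [-0.002, 0.294, -0.956, 0.372], [0.0, 0.0, 0.0, 1.0]]
valid 0.99632421875 med z -0.001997954743209407
```

View pics/w1.png

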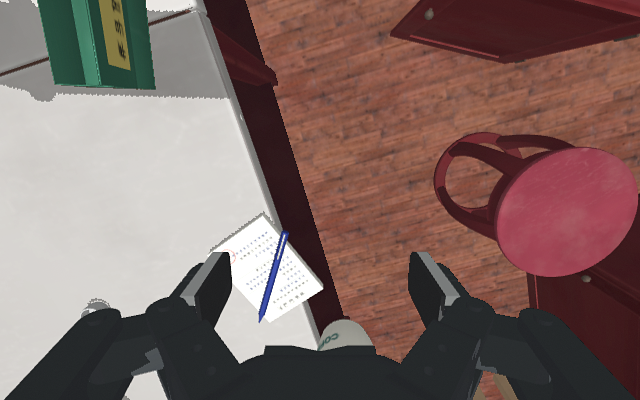

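The call was refused, probably because every row needs all its fields. The wrist picture shows the fingers near (210,280) and (430,280), with the TCP low between them.

Call:
{"method": "arm_command", "body": {
  "rows": [
    {"fingers": 1,"x": -0.0142,"y": -0.0269,"z": 0.0023,"ax": 0,"ay": 0,"az": -2.46},
    {"fingers": 1,"x": -0.0142,"y": -0.0269,"z": 0.0023,"ax": 0,"ay": 0,"az": -2.46},
    {"fingers": 1,"x": -0.0142,"y": -0.0269,"z": 0.0023,"ax": 0,"ay": 0,"az": -2.46},
    {"fingers": 1,"x": -0.0142,"y": -0.0269,"z": 0.0023,"ax": 0,"ay": 0,"az": -2.46},
    {"fingers": 1,"x": -0.0142,"y": -0.0269,"z": 0.0023,"ax": 0,"ay": 0,"az": -2.46},
    {"fingers": 1,"x": -0.0142,"y": -0.0269,"z": 0.0023,"ax": 0,"ay": 0,"az": -2.46},
    {"fingers": 1,"x": -0.0142,"y": -0.0269,"z": 0.0023,"ax": 0,"ay": 0,"az": -2.46},
    {"fingers": 1,"x": -0.0142,"y": -0.0269,"z": 0.0023,"ax": 0,"ay": 0,"az": -2.46},
    {"fingers": 1,"x": -0.0142,"y": -0.0269,"z": 0.0023,"ax": 0,"ay": 0,"az": -2.46},
    {"fingers": 1,"x": -0.0142,"y": -0.0269,"z": 0.0023,"ax": 0,"ay": 0,"az": -2.46}
  ]
}}

```text
clock: 0.98
tcp_pos: [0.3036, 0.3693, 0.2271]
orientation: [0.24, -3.132, 0.0]
contact_force: [-0.3, -0.5, 0.2]
grip_width: 0.0854
gripper_force: 0.0
```

Call:
{"method": "arm_command", "body": {
  "rows": [
    {"fingers": 1,"x": -0.0142,"y": -0.0269,"z": 0.0023,"ax": 0,"ay": 0,"az": -2.46},
    {"fingers": 1,"x": -0.0142,"y": -0.0269,"z": 0.0023,"ax": 0,"ay": 0,"az": -2.46},
    {"fingers": 1,"x": -0.0142,"y": -0.0269,"z": 0.0023,"ax": 0,"ay": 0,"az": -2.46},
    {"fingers": 1,"x": 0,"y": 0,"z": 0,"ax": 0,"ay": 0,"az": 0}
  ]
}}

```text
clock: 1.32
tcp_pos: [0.3641, 0.2945, 0.22]
orientation: [-0.428, 3.112, -0.004]
contact_force: [0.4, 0.4, 0.3]
grip_width: 0.0852
gripper_force: 0.0
```

Run:
```python
from h import *;from bench import r
o=r.get_obs();at(o)
f=r.grab_frame('wrist');np.savez('w1.npz',**f);cv2.imwrite('pics/w2.png',f['frame'][:,:,::-1])
P=cloud(f);print(np.nanmedian(P[...,2]))
# scoop: points 4..25 mm above the table near expected place
m=(P[...,2]>.004)&(P[...,2]<.025)&(np.hypot(P[...,0]-.36,P[...,1]-.30)<.12)
k,l,st,_=cv2.connectedComponentsWithStats(m.astype(np.uint8))
for i in range(1,k):
    if st[i,4]<150: continue
    w=P[l==i];mu=w[:,:2].mean(0);rc=cv2.minAreaRect((w[:,:2]*1000).astype(np.float32))
    print(st[i],np.round(rc[0],1),np.round(rc[1],1),round(rc[2],1),'z',np.percentile(w[:,2],[5,50,95]).round(4))
```

```text
t 1.32 tcp [0.3641 0.2945 0.22  ] yaw 105.65 tilt [ 0.0007 -0.0026] w 0.0852 F [0.4 0.4 0.3]
-0.00015527737287016063
[ 312   98   32  152 1488] [368.8 302.7] [175.1  32.3] 15.2 z [0.0057 0.0073 0.0174]
```

View pics/w2.png

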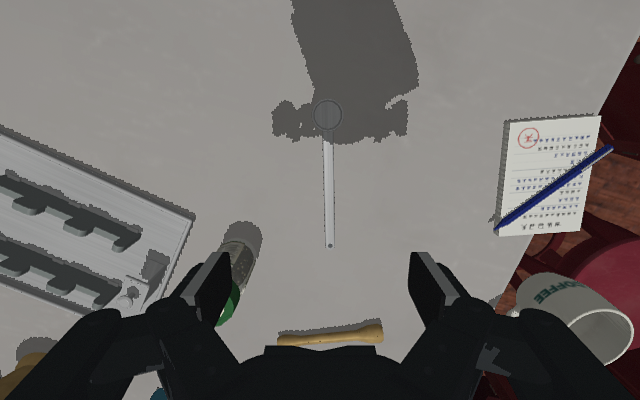

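The wrist view shows the scoop clearly, with its bowl at (328,115) and handle end at (330,245). The depth is clean, so I'll fit the axis and descend.

Run:
```python
from h import *;from bench import r
f=dict(np.load('w1.npz'));P=cloud(f);o=r.get_obs()
m=(P[...,2]>.005)&(P[...,2]<.0095)&(np.hypot(P[...,0]-.3688,P[...,1]-.3027)<.12)
w=P[m][:,:2];c0=np.array([.3688,.3027]);a=np.radians(195.2);u=np.array([np.cos(a),np.sin(a)])
w=w[((w-c0)@u<.04)];mu=w.mean(0);e,V=np.linalg.eigh(np.cov((w-mu).T));u=V[:,1]*np.sign(V[:,1]@u)
t=(w-mu)@u;org=mu+u*(t.min()+.087);yaw=np.degrees(np.arctan2(u[1],u[0]))
print('origin',org,'yaw',yaw,'n',len(w));g=org+u*.008
plan(o,g[0],g[1],.022,yaw-90+360 if yaw<0 else yaw-90,mm=30)
# tray: rails & studs from this view
m=(P[...,2]>.036)&(P[...,2]<.08)&(np.abs(P[...,0]-.52)<.1)&(np.abs(P[...,1]-.02)<.14)
print('tray pts',m.sum())
```

```text
origin [0.36884553 0.3050793 ] yaw -162.73983514783023 n 1076
rows 7 shift mm [-0.1  0.8 28.3] turn deg [-0.01 -0.   -0.23] | straight total mm [ -0.5   6.  198.1]
tray pts 1890
```

Call:
{"method": "arm_command", "body": {
  "rows": [
    {"fingers": 0,"x": 0,"y": 0.001,"z": 0.0283,"ax": 0,"ay": 0,"az": -0.23},
    {"fingers": 0,"x": 0,"y": 0.001,"z": 0.0283,"ax": 0,"ay": 0,"az": -0.23},
    {"fingers": 0,"x": 0,"y": 0.001,"z": 0.0283,"ax": 0,"ay": 0,"az": -0.23},
    {"fingers": 0,"x": 0,"y": 0.001,"z": 0.0283,"ax": 0,"ay": 0,"az": -0.23},
    {"fingers": 0,"x": 0,"y": 0.001,"z": 0.0283,"ax": 0,"ay": 0,"az": -0.23},
    {"fingers": 0,"x": 0,"y": 0.001,"z": 0.0283,"ax": 0,"ay": 0,"az": -0.23},
    {"fingers": 0,"x": 0,"y": 0,"z": 0.0265,"ax": 0,"ay": 0,"az": -0.23},
    {"fingers": 0,"x": 0,"y": 0,"z": 0,"ax": 0,"ay": 0,"az": 0}
  ]
}}

```text
clock: 2.03
tcp_pos: [0.3558, 0.3048, 0.0202]
orientation: [0.483, -3.098, 0.006]
contact_force: [0.2, -0.4, 0.1]
grip_width: 0.0422
gripper_force: 0.0
```

Call:
{"method": "arm_command", "body": {
  "rows": [
    {"fingers": -1,"x": 0,"y": 0,"z": 0,"ax": 0,"ay": 0,"az": 0},
    {"fingers": -1,"x": 0,"y": 0,"z": 0,"ax": 0,"ay": 0,"az": 0},
    {"fingers": -1,"x": 0,"y": 0,"z": 0,"ax": 0,"ay": 0,"az": 0},
    {"fingers": -1,"x": 0,"y": 0,"z": 0,"ax": 0,"ay": 0,"az": 0},
    {"fingers": -1,"x": 0,"y": 0,"z": 0,"ax": 0,"ay": 0,"az": 0}
  ],
  "grip_force": 40
}}

```text
clock: 2.45
tcp_pos: [0.3596, 0.3067, 0.0256]
orientation: [-0.481, 3.102, 0.003]
contact_force: [-0.2, -0.2, 6.8]
grip_width: 0.0094
gripper_force: 40.3
```

Call:
{"method": "arm_command", "body": {
  "rows": [
    {"fingers": -1,"x": 0,"y": 0,"z": -0.01,"ax": 0,"ay": 0,"az": 0},
    {"fingers": -1,"x": 0,"y": 0,"z": -0.03,"ax": 0,"ay": 0,"az": 0},
    {"fingers": -1,"x": 0,"y": 0,"z": -0.035,"ax": 0,"ay": 0,"az": 0},
    {"fingers": -1,"x": 0,"y": 0,"z": -0.035,"ax": 0,"ay": 0,"az": 0},
    {"fingers": -1,"x": 0,"y": 0,"z": -0.035,"ax": 0,"ay": 0,"az": 0},
    {"fingers": -1,"x": 0,"y": 0,"z": -0.03,"ax": 0,"ay": 0,"az": 0},
    {"fingers": -1,"x": 0,"y": 0,"z": 0,"ax": 0,"ay": 0,"az": 0}
  ]
}}

```text
clock: 3.03
tcp_pos: [0.3614, 0.3079, 0.2058]
orientation: [-0.479, 3.096, 0.011]
contact_force: [0.2, -0.2, -0.3]
grip_width: 0.009
gripper_force: 39.1
```

Run:
```python
from h import *;from bench import r
o=r.get_obs();at(o)
f=r.grab_frame('wrist');np.savez('w2.npz',**f);cv2.imwrite('pics/w3.png',f['frame'][:,:,::-1])
P=cloud(f);z0=o['tcp_pos'][2]
M=R.from_rotvec(o['orientation']).as_matrix();L=(P-o['tcp_pos'])@M   # tool frame
m=(np.abs(L[...,1])<.03)&(L[...,0]>-.02)&(L[...,0]<.12)&(L[...,2]>-.01)&(L[...,2]<.06)
k,l,st,_=cv2.connectedComponentsWithStats(m.astype(np.uint8))
for i in range(1,k):
    if st[i,4]<200: continue
    q=L[l==i]
    for a in np.arange(-.02,.12,.01):
        s=q[(q[:,0]>=a)&(q[:,0]<a+.01)]
        if len(s)>5: print(i,round(a+.005,3),len(s),'y',np.percentile(s[:,1],[3,97]).round(4),'z',np.percentile(s[:,2],[5,50,95]).round(4))
```

```text
t 3.03 tcp [0.3614 0.3079 0.2058] yaw 107.57 tilt [0.0074 0.0085] w 0.009 F [ 0.2 -0.2 -0.3]
1 -0.015 308 y [-0.0052  0.0039] z [0.0174 0.0185 0.0193]
1 -0.005 389 y [-0.0052  0.004 ] z [-0.008   0.0182  0.0194]
1 0.005 1585 y [-0.0178  0.0166] z [-0.0088  0.0044  0.0189]
1 0.015 712 y [-0.0107  0.0095] z [-0.0075  0.0179  0.0197]
1 0.025 460 y [-0.0063  0.0051] z [0.0175 0.0185 0.0198]
1 0.035 482 y [-0.0062  0.005 ] z [0.0174 0.0185 0.0198]
1 0.045 687 y [-0.0078  0.0069] z [0.0078 0.0176 0.0233]
1 0.055 1582 y [-0.0146  0.0138] z [0.0081 0.0228 0.0241]
1 0.065 1690 y [-0.0157  0.0149] z [0.0083 0.023  0.0243]
1 0.075 1163 y [-0.0128  0.012 ] z [0.0076 0.0219 0.024 ]
```

The scoop is held level, with the TCP about 9 mm bowl-side of its origin and the underside 26 mm ahead of the TCP. Next I'll carry it towards the tray in two arcs, turning about -209°.

```bash
cat >> h.py <<'E'
def chain(o,*way,**k):
    """way: (x,y,z,psi,turn); prints the rows of each leg, with the reach on the way"""
    for x,y,z,psi,turn in way:
        plan(o,x,y,z,psi,turn,**k)
        p=np.radians(psi);Y=np.array([np.cos(p),np.sin(p),0]);Z=np.array([0,0,-1.])
        a=np.array(o['tcp_pos'][:2]);b=np.array([x,y]);t=np.radians(turn if turn else 1e-3)
        c=(a+b)/2+np.array([-(b-a)[1],(b-a)[0]])/2/np.tan(t/2)
        for s in (.25,.5,.75):
            q=c+R.from_euler('z',t*s).as_matrix()[:2,:2]@(a-c);print('   via',q.round(3),'r',np.hypot(*q).round(3))
        o=dict(tcp_pos=np.array([x,y,z]),orientation=R.from_matrix(np.c_[np.cross(Y,Z),Y,Z]).as_rotvec())
E
python3 - <<'E'
from h import *;from bench import r
o=r.get_obs();y0=yawof(o)
chain(o,(.455,.20,.21,y0-104.5,-104.5),(.544,.067,.21,-101.4,-(y0-104.5+101.4)),deg=6.2)
E
```

```text
rows 17 shift mm [-9.3 -2.8 -0.4] turn deg [0.   0.   6.15] | straight total mm [ -57.9 -130.6   -7.1]
   via [0.401 0.3  ] r 0.501
   via [0.434 0.277] r 0.515
   via [0.453 0.241] r 0.513
rows 17 shift mm [-1.9 10.7  0. ] turn deg [0.   0.   6.15] | straight total mm [-137.6   81.7    0. ]
   via [0.499 0.187] r 0.533
   via [0.532 0.155] r 0.554
   via [0.548 0.113] r 0.56
```

Call:
{"method": "arm_command", "body": {
  "rows": [
    {"fingers": -1,"x": -0.0093,"y": -0.0028,"z": -0.0004,"ax": 0,"ay": 0,"az": 6.15},
    {"fingers": -1,"x": -0.0093,"y": -0.0028,"z": -0.0004,"ax": 0,"ay": 0,"az": 6.15},
    {"fingers": -1,"x": -0.0093,"y": -0.0028,"z": -0.0004,"ax": 0,"ay": 0,"az": 6.15},
    {"fingers": -1,"x": -0.0093,"y": -0.0028,"z": -0.0004,"ax": 0,"ay": 0,"az": 6.15},
    {"fingers": -1,"x": -0.0093,"y": -0.0028,"z": -0.0004,"ax": 0,"ay": 0,"az": 6.15},
    {"fingers": -1,"x": -0.0093,"y": -0.0028,"z": -0.0004,"ax": 0,"ay": 0,"az": 6.15},
    {"fingers": -1,"x": -0.0093,"y": -0.0028,"z": -0.0004,"ax": 0,"ay": 0,"az": 6.15},
    {"fingers": -1,"x": -0.0093,"y": -0.0028,"z": -0.0004,"ax": 0,"ay": 0,"az": 6.15},
    {"fingers": -1,"x": -0.0093,"y": -0.0028,"z": -0.0004,"ax": 0,"ay": 0,"az": 6.15},
    {"fingers": -1,"x": -0.0093,"y": -0.0028,"z": -0.0004,"ax": 0,"ay": 0,"az": 6.15}
  ]
}}

```text
clock: 3.92
tcp_pos: [0.4412, 0.2631, 0.2023]
orientation: [-1.182, -2.91, 0.003]
contact_force: [0.3, -0.4, -1.4]
grip_width: 0.0092
gripper_force: 39.0
```

Call:
{"method": "arm_command", "body": {
  "rows": [
    {"fingers": -1,"x": -0.0093,"y": -0.0028,"z": -0.0004,"ax": 0,"ay": 0,"az": 6.15},
    {"fingers": -1,"x": -0.0093,"y": -0.0028,"z": -0.0004,"ax": 0,"ay": 0,"az": 6.15},
    {"fingers": -1,"x": -0.0093,"y": -0.0028,"z": -0.0004,"ax": 0,"ay": 0,"az": 6.15},
    {"fingers": -1,"x": -0.0093,"y": -0.0028,"z": -0.0004,"ax": 0,"ay": 0,"az": 6.15},
    {"fingers": -1,"x": -0.0093,"y": -0.0028,"z": -0.0004,"ax": 0,"ay": 0,"az": 6.15},
    {"fingers": -1,"x": -0.0093,"y": -0.0028,"z": -0.0004,"ax": 0,"ay": 0,"az": 6.15},
    {"fingers": -1,"x": -0.0093,"y": -0.0028,"z": -0.0004,"ax": 0,"ay": 0,"az": 6.15},
    {"fingers": -1,"x": -0.0019,"y": 0.0107,"z": 0,"ax": 0,"ay": 0,"az": 6.15},
    {"fingers": -1,"x": -0.0019,"y": 0.0107,"z": 0,"ax": 0,"ay": 0,"az": 6.15},
    {"fingers": -1,"x": -0.0019,"y": 0.0107,"z": 0,"ax": 0,"ay": 0,"az": 6.15}
  ]
}}

```text
clock: 4.75
tcp_pos: [0.4852, 0.1909, 0.2053]
orientation: [-2.503, -1.897, 0.002]
contact_force: [0.3, 0.3, -0.4]
grip_width: 0.0091
gripper_force: 39.1
```

Call:
{"method": "arm_command", "body": {
  "rows": [
    {"fingers": -1,"x": -0.0019,"y": 0.0107,"z": 0,"ax": 0,"ay": 0,"az": 6.15},
    {"fingers": -1,"x": -0.0019,"y": 0.0107,"z": 0,"ax": 0,"ay": 0,"az": 6.15},
    {"fingers": -1,"x": -0.0019,"y": 0.0107,"z": 0,"ax": 0,"ay": 0,"az": 6.15},
    {"fingers": -1,"x": -0.0019,"y": 0.0107,"z": 0,"ax": 0,"ay": 0,"az": 6.15},
    {"fingers": -1,"x": -0.0019,"y": 0.0107,"z": 0,"ax": 0,"ay": 0,"az": 6.15},
    {"fingers": -1,"x": -0.0019,"y": 0.0107,"z": 0,"ax": 0,"ay": 0,"az": 6.15},
    {"fingers": -1,"x": -0.0019,"y": 0.0107,"z": 0,"ax": 0,"ay": 0,"az": 6.15},
    {"fingers": -1,"x": -0.0019,"y": 0.0107,"z": 0,"ax": 0,"ay": 0,"az": 6.15},
    {"fingers": -1,"x": -0.0019,"y": 0.0107,"z": 0,"ax": 0,"ay": 0,"az": 6.15},
    {"fingers": -1,"x": -0.0019,"y": 0.0107,"z": 0,"ax": 0,"ay": 0,"az": 6.15}
  ]
}}

```text
clock: 5.58
tcp_pos: [0.5473, 0.1078, 0.2051]
orientation: [3.122, 0.35, -0.003]
contact_force: [0.9, 0.1, -0.7]
grip_width: 0.0095
gripper_force: 39.1
```

Call:
{"method": "arm_command", "body": {
  "rows": [
    {"fingers": -1,"x": -0.0019,"y": 0.0107,"z": 0,"ax": 0,"ay": 0,"az": 6.15},
    {"fingers": -1,"x": -0.0019,"y": 0.0107,"z": 0,"ax": 0,"ay": 0,"az": 6.15},
    {"fingers": -1,"x": -0.0019,"y": 0.0107,"z": 0,"ax": 0,"ay": 0,"az": 6.15},
    {"fingers": -1,"x": -0.0019,"y": 0.0107,"z": 0,"ax": 0,"ay": 0,"az": 6.15},
    {"fingers": -1,"x": 0,"y": 0,"z": 0,"ax": 0,"ay": 0,"az": 0},
    {"fingers": -1,"x": 0,"y": 0,"z": 0,"ax": 0,"ay": 0,"az": 0}
  ]
}}

```text
clock: 6.08
tcp_pos: [0.5425, 0.0653, 0.2053]
orientation: [3.126, -0.312, -0.002]
contact_force: [0.1, -0.7, -0.2]
grip_width: 0.0091
gripper_force: 39.1
```

Run:
```python
from h import *;from bench import r
o=r.get_obs();at(o)
f=r.grab_frame('wrist');np.savez('w3.npz',**f);cv2.imwrite('pics/w4.png',f['frame'][:,:,::-1])
P=cloud(f);print('table',np.nanmedian(P[...,2][np.abs(P[...,2])<.008]))
```

```text
t 6.08 tcp [0.5425 0.0653 0.2053] yaw -101.38 tilt [-0.0013 -0.0004] w 0.0091 F [ 0.1 -0.7 -0.2]
table -0.00048375853762544496
```

View pics/w4.png

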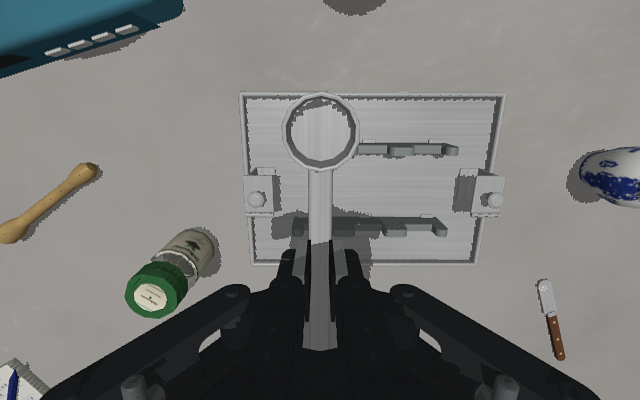

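The wrist view shows both stud heads at (257,199) and (494,199), the notched rails, and the scoop hanging over the left notches with its bowl far. I'll fit the tray pose from the studs and rim.

```bash
cat > tray.py <<'E'
from h import *
def tray(P):
    near=(np.abs(P[...,0]-.52)<.13)&(np.abs(P[...,1]-.017)<.17);S=[]
    for lo,hi,n in ((.059,.069,20),):
        m=near&(P[...,2]>lo)&(P[...,2]<hi)
        k,l,st,_=cv2.connectedComponentsWithStats(m.astype(np.uint8))
        for i in range(1,k):
            w=P[l==i]
            if st[i,4]<n or np.ptp(w[:,0])>.03 or np.ptp(w[:,1])>.03: continue
            c,rad=cv2.minEnclosingCircle((w[:,:2]*1000).astype(np.float32));b=(w[:,:2].max(0)+w[:,:2].min(0))/2
            print('stud?',st[i,4],b.round(4),'circ',np.round(c,1),round(rad,1),'z',np.median(w[:,2]).round(4));S.append(b)
    m=near&(P[...,2]>.0095)&(P[...,2]<.0135);w=P[m][:,:2]
    rc=cv2.minAreaRect((w*1000).astype(np.float32));print('rim rect',np.round(rc[0],1),np.round(rc[1],1),round(rc[2],2))
    return S
E
python3 - <<'E'
from tray import *
f=dict(np.load('w3.npz'));P=cloud(f);S=tray(P)
m=(P[...,2]>.046)&(P[...,2]<.0495)&(np.abs(P[...,0]-.52)<.1)&(np.abs(P[...,1]-.017)<.16)
k,l,st,_=cv2.connectedComponentsWithStats(m.astype(np.uint8))
for i in range(1,k):
    if st[i,4]>80: w=P[l==i];rc=cv2.minAreaRect((w[:,:2]*1000).astype(np.float32));print('ledge',st[i,4],np.round(rc[0],1),np.round(rc[1],1),round(rc[2],2))
E
```

```text
stud? 216 [0.5472 0.1246] circ [547.1 124.7] 7.8 z 0.0627
stud? 221 [ 0.5024 -0.0924] circ [502.5 -92.3] 7.8 z 0.0628
rim rect [524.2  16.2] [265.2 193. ] 78.62
ledge 866 [546.7 124.8] [28.2 40.7] 78.36
ledge 896 [502.  -92.2] [28.6 41.1] 79.12
```

Tray pose: centre (0.5245, 0.0162), yaw -11.6°. The stud, ledge and rim fits agree. I'll lower the scoop into notch 1.

Call:
{"method": "arm_command", "body": {
  "rows": [
    {"fingers": -1,"x": 0.0026,"y": -0.0012,"z": 0.02,"ax": 0,"ay": 0,"az": 0.1},
    {"fingers": -1,"x": 0.0027,"y": -0.0011,"z": 0.028,"ax": 0,"ay": 0,"az": 0.1},
    {"fingers": -1,"x": 0,"y": 0,"z": 0.028,"ax": 0,"ay": 0,"az": 0},
    {"fingers": -1,"x": 0,"y": 0,"z": 0.028,"ax": 0,"ay": 0,"az": 0},
    {"fingers": -1,"x": 0,"y": 0,"z": 0.022,"ax": 0,"ay": 0,"az": 0},
    {"fingers": -1,"x": 0,"y": 0,"z": 0.015,"ax": 0,"ay": 0,"az": 0},
    {"fingers": -1,"x": 0,"y": 0,"z": 0.0113,"ax": 0,"ay": 0,"az": 0},
    {"fingers": -1,"x": 0,"y": 0,"z": 0,"ax": 0,"ay": 0,"az": 0}
  ]
}}

```text
clock: 6.8
tcp_pos: [0.5482, 0.0676, 0.0518]
orientation: [3.126, -0.315, -0.004]
contact_force: [-1.3, -0.1, -0.9]
grip_width: 0.009
gripper_force: 52.8
```

```bash
python3 -c "
from h import *;from bench import r
o=r.get_obs();at(o)
c,s=np.cos(np.radians(-11.6)),np.sin(np.radians(-11.6));d=o['tcp_pos'][:2]-[.5245,.0162];print('tray xy',c*d[0]+s*d[1],-s*d[0]+c*d[1])"
```

```text
t 6.8 tcp [0.5482 0.0676 0.0518] yaw -101.52 tilt [-0.0025  0.0001] w 0.009 F [-1.3 -0.1 -0.9]
tray xy 0.012833431087930542 0.05514749240791899
```

Call:
{"method": "arm_command", "body": {
  "rows": [
    {"fingers": -0.2,"x": 0,"y": 0,"z": 0,"ax": 0,"ay": 0,"az": 0},
    {"fingers": -0.1,"x": 0,"y": 0,"z": 0,"ax": 0,"ay": 0,"az": 0},
    {"fingers": -0.1,"x": 0,"y": 0,"z": -0.01,"ax": 0,"ay": 0,"az": 0},
    {"fingers": -0.1,"x": 0,"y": 0,"z": -0.03,"ax": 0,"ay": 0,"az": 0},
    {"fingers": -0.1,"x": 0,"y": 0,"z": -0.035,"ax": 0,"ay": 0,"az": 0},
    {"fingers": 0,"x": 0,"y": 0,"z": -0.035,"ax": 0,"ay": 0,"az": 0},
    {"fingers": 0,"x": 0,"y": 0,"z": -0.035,"ax": 0,"ay": 0,"az": 0},
    {"fingers": 0,"x": 0,"y": 0,"z": 0,"ax": 0,"ay": 0,"az": 0}
  ]
}}

```text
clock: 7.47
tcp_pos: [0.5527, 0.0662, 0.206]
orientation: [-3.121, 0.321, -0.016]
contact_force: [1.0, 0.1, 0.1]
grip_width: 0.0425
gripper_force: 0.0
```

Run:
```python
from h import *;from bench import r
o=r.get_obs();at(o);f=r.grab_frame('wrist');np.savez('w4.npz',**f);P=cloud(f)
c,s=np.cos(np.radians(-11.6)),np.sin(np.radians(-11.6));Q=(P[...,:2]-[.5245,.0162])@np.array([[c,-s],[s,c]])
m=(np.abs(Q[...,1]-.054)<.02)&(np.abs(Q[...,0])<.105)
for a in np.arange(-.1,.11,.02):
    k=m&(np.abs(Q[...,0]-a)<.004)&(P[...,2]>.028)
    if k.sum()>3: print(a.round(3),'y',np.percentile(Q[k][:,1],[5,95]).round(4),'z',np.percentile(P[k][:,2],[10,90]).round(4))
y0=yawof(o)
chain(o,(.552,.22,.2,y0+62,62),(.571,.365,.2,23.1,23.1-y0-62),deg=6.3)
# pestle seen here?
m=(P[...,2]>.004)&(P[...,2]<.03)&(np.hypot(P[...,0]-.571,P[...,1]-.365)<.09)
w=P[m][:,:2];mu=w.mean(0);e,V=np.linalg.eigh(np.cov((w-mu).T));rc=cv2.minAreaRect((w*1000).astype(np.float32))
print('pestle',len(w),np.round(rc,1) if 0 else rc,np.degrees(np.arctan2(V[1,1],V[0,1])))
```

```text
t 7.47 tcp [0.5527 0.0662 0.206 ] yaw -101.74 tilt [0.0107 0.0034] w 0.0425 F [1.  0.1 0.1]
-0.08 y [0.0498 0.059 ] z [0.0323 0.034 ]
-0.06 y [0.0487 0.0596] z [0.0321 0.0338]
-0.04 y [0.0348 0.073 ] z [0.0314 0.0409]
-0.02 y [0.0489 0.0604] z [0.0319 0.0343]
0.0 y [0.05   0.0602] z [0.0324 0.0341]
0.02 y [0.05   0.0601] z [0.0323 0.0342]
0.04 y [0.0356 0.0725] z [0.2749 0.2832]
0.06 y [0.0501 0.0608] z [0.0323 0.0436]
0.08 y [0.0402 0.0705] z [0.0282 0.0432]
rows 10 shift mm [  4.4 -15.5   0.7] turn deg [ 0.   0.  -6.2] | straight total mm [ -32.1 -150.4    6.5]
   via [0.568 0.103] r 0.578
   via [0.574 0.143] r 0.591
   via [0.568 0.183] r 0.597
rows 10 shift mm [15.3 -1.1 -0. ] turn deg [ 0.    0.   -6.28] | straight total mm [123.6 -78.1  -0. ]
   via [0.572 0.253] r 0.625
   via [0.582 0.29 ] r 0.65
   via [0.582 0.328] r 0.668
pestle 1831 ((574.3385620117188, 364.7325439453125), (23.26377296447754, 142.173583984375), 22.234285354614258) 113.61763162842736
```

The scoop is seated: y = 55 mm, handle top at 34 mm, level. On to the pestle.

Call:
{"method": "arm_command", "body": {
  "rows": [
    {"fingers": 0,"x": 0.0044,"y": -0.0155,"z": 0.0007,"ax": 0,"ay": 0,"az": -6.2},
    {"fingers": 0,"x": 0.0044,"y": -0.0155,"z": 0.0007,"ax": 0,"ay": 0,"az": -6.2},
    {"fingers": 0,"x": 0.0044,"y": -0.0155,"z": 0.0007,"ax": 0,"ay": 0,"az": -6.2},
    {"fingers": 0,"x": 0.0044,"y": -0.0155,"z": 0.0007,"ax": 0,"ay": 0,"az": -6.2},
    {"fingers": 0,"x": 0.0044,"y": -0.0155,"z": 0.0007,"ax": 0,"ay": 0,"az": -6.2},
    {"fingers": 0,"x": 0.0044,"y": -0.0155,"z": 0.0007,"ax": 0,"ay": 0,"az": -6.2},
    {"fingers": 0,"x": 0.0044,"y": -0.0155,"z": 0.0007,"ax": 0,"ay": 0,"az": -6.2},
    {"fingers": 0,"x": 0.0044,"y": -0.0155,"z": 0.0007,"ax": 0,"ay": 0,"az": -6.2},
    {"fingers": 0,"x": 0.0044,"y": -0.0155,"z": 0.0007,"ax": 0,"ay": 0,"az": -6.2},
    {"fingers": 0,"x": 0.0044,"y": -0.0155,"z": 0.0007,"ax": 0,"ay": 0,"az": -6.2}
  ]
}}

```text
clock: 8.35
tcp_pos: [0.5474, 0.2209, 0.1917]
orientation: [2.84, 1.343, -0.0]
contact_force: [0.1, 0.5, 0.6]
grip_width: 0.0426
gripper_force: 0.0
```

Call:
{"method": "arm_command", "body": {
  "rows": [
    {"fingers": 0,"x": 0.0153,"y": -0.0011,"z": 0,"ax": 0,"ay": 0,"az": -6.28},
    {"fingers": 0,"x": 0.0153,"y": -0.0011,"z": 0,"ax": 0,"ay": 0,"az": -6.28},
    {"fingers": 0,"x": 0.0153,"y": -0.0011,"z": 0,"ax": 0,"ay": 0,"az": -6.28},
    {"fingers": 0,"x": 0.0153,"y": -0.0011,"z": 0,"ax": 0,"ay": 0,"az": -6.28},
    {"fingers": 0,"x": 0.0153,"y": -0.0011,"z": 0,"ax": 0,"ay": 0,"az": -6.28},
    {"fingers": 0,"x": 0.0153,"y": -0.0011,"z": 0,"ax": 0,"ay": 0,"az": -6.28},
    {"fingers": 0,"x": 0.0153,"y": -0.0011,"z": 0,"ax": 0,"ay": 0,"az": -6.28},
    {"fingers": 0,"x": 0.0153,"y": -0.0011,"z": 0,"ax": 0,"ay": 0,"az": -6.28},
    {"fingers": 0,"x": 0.0153,"y": -0.0011,"z": 0,"ax": 0,"ay": 0,"az": -6.28},
    {"fingers": 0,"x": 0.0153,"y": -0.0011,"z": 0,"ax": 0,"ay": 0,"az": -6.28}
  ]
}}

```text
clock: 9.18
tcp_pos: [0.5663, 0.3652, 0.1917]
orientation: [1.724, 2.626, -0.001]
contact_force: [-0.1, 0.1, -0.6]
grip_width: 0.0429
gripper_force: 0.0
```

Call:
{"method": "arm_command", "body": {
  "rows": [
    {"fingers": 0,"x": 0,"y": 0,"z": 0,"ax": 0,"ay": 0,"az": 0}
  ]
}}

```text
clock: 9.27
tcp_pos: [0.5643, 0.3687, 0.1915]
orientation: [-1.719, -2.627, -0.001]
contact_force: [-0.7, 0.8, -0.6]
grip_width: 0.0428
gripper_force: 0.0
```

Run:
```python
from h import *;from bench import r
o=r.get_obs();at(o);f=r.grab_frame('wrist');np.savez('w5.npz',**f);P=cloud(f)
m=(P[...,2]>.004)&(P[...,2]<.03)&(np.hypot(P[...,0]-.571,P[...,1]-.365)<.09)
k,l,st,_=cv2.connectedComponentsWithStats(m.astype(np.uint8));i=1+st[1:,4].argmax();w=P[l==i][:,:2]
mu=w.mean(0);e,V=np.linalg.eigh(np.cov((w-mu).T));u=V[:,1]*np.sign(V[1,1]);t=(w-mu)@u;n=np.array([-u[1],u[0]])
rc=cv2.minAreaRect((w*1000).astype(np.float32));org=mu+u*(t.min()+t.max())/2
def mid(a,b):
    q=w[(t>a)&(t<b)];s=(q-mu)@n;return (s.min()+s.max())/2,np.ptp(s)
print('pestle',len(w),rc,'org',org,'len',np.ptp(t),'yaw',np.degrees(np.arctan2(u[1],u[0])))
print([np.round(mid(a,a+.01),4) for a in np.arange(t.min(),t.max()-.01,.02)])
```

```text
t 9.27 tcp [0.5643 0.3687 0.1915] yaw 23.61 tilt [-0.0015  0.0019] w 0.0428 F [-0.7  0.8 -0.6]
pestle 1993 ((575.7236938476562, 365.92547607421875), (22.481660842895508, 141.89205932617188), 23.36663055419922) org [0.57539353 0.36577969] len 0.14189300543108982 yaw 113.40700791465012
[array([-0.0002,  0.0175]), array([-0.0001,  0.0152]), array([-0.0004,  0.0117]), array([-0.0002,  0.0116]), array([-0.0004,  0.0123]), array([0.0003, 0.0131]), array([-0.0004,  0.0225])]
```

Call:
{"method": "arm_command", "body": {
  "rows": [
    {"fingers": 0,"x": -0.0015,"y": 0.0045,"z": 0.02,"ax": 0,"ay": 0,"az": 0.1},
    {"fingers": 0,"x": -0.0016,"y": 0.0045,"z": 0.03,"ax": 0,"ay": 0,"az": 0.1},
    {"fingers": 0,"x": 0,"y": 0,"z": 0.032,"ax": 0,"ay": 0,"az": 0},
    {"fingers": 0,"x": 0,"y": 0,"z": 0.032,"ax": 0,"ay": 0,"az": 0},
    {"fingers": 0,"x": 0,"y": 0,"z": 0.03,"ax": 0,"ay": 0,"az": 0},
    {"fingers": 0,"x": 0,"y": 0,"z": 0.0195,"ax": 0,"ay": 0,"az": 0},
    {"fingers": 0,"x": 0,"y": 0,"z": 0,"ax": 0,"ay": 0,"az": 0}
  ]
}}

```text
clock: 9.9
tcp_pos: [0.5736, 0.3618, 0.0234]
orientation: [-1.741, -2.613, 0.014]
contact_force: [-0.2, -0.6, -0.5]
grip_width: 0.0422
gripper_force: 0.0
```

Call:
{"method": "arm_command", "body": {
  "rows": [
    {"fingers": -1,"x": 0,"y": 0,"z": 0,"ax": 0,"ay": 0,"az": 0},
    {"fingers": -1,"x": 0,"y": 0,"z": 0,"ax": 0,"ay": 0,"az": 0},
    {"fingers": -1,"x": 0,"y": 0,"z": 0,"ax": 0,"ay": 0,"az": 0},
    {"fingers": -1,"x": 0,"y": 0,"z": 0,"ax": 0,"ay": 0,"az": 0},
    {"fingers": -1,"x": 0,"y": 0,"z": 0,"ax": 0,"ay": 0,"az": 0}
  ],
  "grip_force": 60
}}

```text
clock: 10.32
tcp_pos: [0.5775, 0.3658, 0.0302]
orientation: [1.736, 2.616, 0.005]
contact_force: [0.6, -1.4, 5.2]
grip_width: 0.0089
gripper_force: 59.4
```

Call:
{"method": "arm_command", "body": {
  "rows": [
    {"fingers": -1,"x": 0,"y": 0,"z": -0.01,"ax": 0,"ay": 0,"az": 0},
    {"fingers": -1,"x": 0,"y": 0,"z": -0.03,"ax": 0,"ay": 0,"az": 0},
    {"fingers": -1,"x": 0,"y": 0,"z": -0.035,"ax": 0,"ay": 0,"az": 0},
    {"fingers": -1,"x": 0,"y": 0,"z": -0.035,"ax": 0,"ay": 0,"az": 0},
    {"fingers": -1,"x": 0,"y": 0,"z": -0.035,"ax": 0,"ay": 0,"az": 0},
    {"fingers": -1,"x": 0,"y": 0,"z": -0.03,"ax": 0,"ay": 0,"az": 0},
    {"fingers": -1,"x": 0,"y": 0,"z": 0,"ax": 0,"ay": 0,"az": 0}
  ]
}}

```text
clock: 10.9
tcp_pos: [0.579, 0.3674, 0.2114]
orientation: [1.734, 2.615, 0.017]
contact_force: [1.7, 0.5, -1.4]
grip_width: 0.0086
gripper_force: 58.8
```

Run:
```python
from h import *;from bench import r
o=r.get_obs();at(o);y0=yawof(o)
f=r.grab_frame('wrist');np.savez('w6.npz',**f);P=cloud(f)
M=R.from_rotvec(o['orientation']).as_matrix();L=(P-o['tcp_pos'])@M
for a in np.arange(-.02,.1,.01):
    k=(np.abs(L[...,1])<.03)&(np.abs(L[...,0]-a)<.003)&(L[...,2]>-.005)&(L[...,2]<.06)
    s=L[k]
    if len(s)>5: print(a.round(3),len(s),'y',np.percentile(s[:,1],[3,97]).round(4),'z',np.percentile(s[:,2],[3,50,97]).round(4))
c,s=np.cos(np.radians(-11.6)),np.sin(np.radians(-11.6))
tx=.5245+c*0;ty=.0162
chain(o,(.545,.20,.2,y0-62,-62),(tx,ty,.2,-101.6,-101.6-y0+62),deg=6.3)
```

```text
t 10.9 tcp [0.579  0.3674 0.2114] yaw 22.9 tilt [0.0091 0.0073] w 0.0086 F [ 1.7  0.5 -1.4]
-0.02 174 y [-0.0036  0.0055] z [0.0144 0.0156 0.0173]
-0.01 199 y [-0.0035  0.0054] z [-0.0005  0.0152  0.0169]
0.0 208 y [-0.0035  0.0054] z [0.0021 0.015  0.0167]
0.01 821 y [-0.0096  0.0115] z [-0.0042  0.0084  0.0168]
0.02 292 y [-0.0053  0.0068] z [0.0135 0.0151 0.0197]
0.03 311 y [-0.0051  0.007 ] z [0.0132 0.0147 0.0184]
0.04 326 y [-0.0054  0.0073] z [0.012  0.014  0.0174]
0.05 512 y [-0.0083  0.01  ] z [0.0089 0.011  0.0167]
0.06 685 y [-0.0095  0.0113] z [0.0076 0.0097 0.0161]
0.07 603 y [-0.0087  0.0104] z [0.0084 0.0111 0.0178]
rows 10 shift mm [-17.8  -2.    1. ] turn deg [0.  0.  6.2] | straight total mm [-141.   -96.5    9.8]
   via [0.588 0.324] r 0.671
   via [0.585 0.279] r 0.648
   via [0.57  0.237] r 0.618
rows 10 shift mm [-9.5 17.   0. ] turn deg [0.   0.   6.25] | straight total mm [-155.6  100.     0. ]
   via [0.559 0.154] r 0.58
   via [0.56  0.105] r 0.57
   via [0.549 0.058] r 0.552
```

The pestle is held with its thick head along tool +x: the head's top surface gives a radius of about 12 mm. I'll carry it over notch 2.

Call:
{"method": "arm_command", "body": {
  "rows": [
    {"fingers": -1,"x": -0.0178,"y": -0.002,"z": 0.001,"ax": 0,"ay": 0,"az": 6.2},
    {"fingers": -1,"x": -0.0178,"y": -0.002,"z": 0.001,"ax": 0,"ay": 0,"az": 6.2},
    {"fingers": -1,"x": -0.0178,"y": -0.002,"z": 0.001,"ax": 0,"ay": 0,"az": 6.2},
    {"fingers": -1,"x": -0.0178,"y": -0.002,"z": 0.001,"ax": 0,"ay": 0,"az": 6.2},
    {"fingers": -1,"x": -0.0178,"y": -0.002,"z": 0.001,"ax": 0,"ay": 0,"az": 6.2},
    {"fingers": -1,"x": -0.0178,"y": -0.002,"z": 0.001,"ax": 0,"ay": 0,"az": 6.2},
    {"fingers": -1,"x": -0.0178,"y": -0.002,"z": 0.001,"ax": 0,"ay": 0,"az": 6.2},
    {"fingers": -1,"x": -0.0178,"y": -0.002,"z": 0.001,"ax": 0,"ay": 0,"az": 6.2},
    {"fingers": -1,"x": -0.0178,"y": -0.002,"z": 0.001,"ax": 0,"ay": 0,"az": 6.2},
    {"fingers": -1,"x": -0.0178,"y": -0.002,"z": 0.001,"ax": 0,"ay": 0,"az": 6.2}
  ]
}}

```text
clock: 11.78
tcp_pos: [0.5408, 0.1971, 0.1919]
orientation: [2.841, 1.342, -0.004]
contact_force: [0.3, 0.5, -2.5]
grip_width: 0.0094
gripper_force: 58.8
```

Call:
{"method": "arm_command", "body": {
  "rows": [
    {"fingers": -1,"x": -0.0095,"y": 0.017,"z": 0,"ax": 0,"ay": 0,"az": 6.25},
    {"fingers": -1,"x": -0.0095,"y": 0.017,"z": 0,"ax": 0,"ay": 0,"az": 6.25},
    {"fingers": -1,"x": -0.0095,"y": 0.017,"z": 0,"ax": 0,"ay": 0,"az": 6.25},
    {"fingers": -1,"x": -0.0095,"y": 0.017,"z": 0,"ax": 0,"ay": 0,"az": 6.25},
    {"fingers": -1,"x": -0.0095,"y": 0.017,"z": 0,"ax": 0,"ay": 0,"az": 6.25},
    {"fingers": -1,"x": -0.0095,"y": 0.017,"z": 0,"ax": 0,"ay": 0,"az": 6.25},
    {"fingers": -1,"x": -0.0095,"y": 0.017,"z": 0,"ax": 0,"ay": 0,"az": 6.25},
    {"fingers": -1,"x": -0.0095,"y": 0.017,"z": 0,"ax": 0,"ay": 0,"az": 6.25},
    {"fingers": -1,"x": -0.0095,"y": 0.017,"z": 0,"ax": 0,"ay": 0,"az": 6.25},
    {"fingers": -1,"x": -0.0095,"y": 0.017,"z": 0,"ax": 0,"ay": 0,"az": 6.25}
  ]
}}

```text
clock: 12.62
tcp_pos: [0.5203, 0.0134, 0.1923]
orientation: [3.124, -0.326, -0.003]
contact_force: [0.9, -0.1, -2.0]
grip_width: 0.009
gripper_force: 58.9
```

Call:
{"method": "arm_command", "body": {
  "rows": [
    {"fingers": -1,"x": 0,"y": 0,"z": 0,"ax": 0,"ay": 0,"az": 0},
    {"fingers": -1,"x": 0,"y": 0,"z": 0,"ax": 0,"ay": 0,"az": 0},
    {"fingers": -1,"x": 0,"y": 0,"z": 0,"ax": 0,"ay": 0,"az": 0}
  ]
}}

```text
clock: 12.87
tcp_pos: [0.5213, 0.0151, 0.1926]
orientation: [-3.126, 0.314, 0.002]
contact_force: [0.7, 0.5, -1.6]
grip_width: 0.0088
gripper_force: 58.9
```

```bash
cat >> h.py <<'E'
T0=np.array([.5245,.0162]);TY=-11.6
def intray(P):
    c,s=np.cos(np.radians(TY)),np.sin(np.radians(TY));return (np.asarray(P)[...,:2]-T0)@np.array([[c,-s],[s,c]])
def tray2w(x,y):
    c,s=np.cos(np.radians(TY)),np.sin(np.radians(TY));return T0+np.array([c*x-s*y,s*x+c*y])
def held(P,o,zr=(-.005,.06),xr=(-.02,.12),st=.01):
    M=R.from_rotvec(o['orientation']).as_matrix();L=(P-o['tcp_pos'])@M
    for a in np.arange(*xr,st):
        s=L[(np.abs(L[...,1])<.03)&(np.abs(L[...,0]-a)<.003)&(L[...,2]>zr[0])&(L[...,2]<zr[1])]
        if len(s)>5: print(a.round(3),len(s),'y',np.percentile(s[:,1],[0.5,99.5]).round(4),'z',np.percentile(s[:,2],[3,50]).round(4))
E
python3 - <<'E'
from h import *;from bench import r
o=r.get_obs();at(o);f=r.grab_frame('wrist');np.savez('w7.npz',**f);P=cloud(f)
held(P,o,zr=(0,.03),xr=(.02,.09));print('tcp in tray',intray(o['tcp_pos']).round(4))
x,y=tray2w(-.005,0.);plan(o,x,y,.0575,TY-90)
E
```

```text
t 12.87 tcp [0.5213 0.0151 0.1926] yaw -101.46 tilt [-0.0009  0.0004] w 0.0088 F [ 0.7  0.5 -1.6]
0.02 282 y [-0.0063  0.0063] z [0.0134 0.015 ]
0.03 310 y [-0.0062  0.0061] z [0.0133 0.0149]
0.04 317 y [-0.0066  0.0069] z [0.0124 0.0144]
0.05 480 y [-0.0096  0.0096] z [0.0094 0.0115]
0.06 664 y [-0.0111  0.0112] z [0.0078 0.01  ]
0.07 719 y [-0.0114  0.0113] z [0.0076 0.0104]
tcp in tray [-0.0029 -0.0017]
rows 5 shift mm [-0.4 -0.3 27. ] turn deg [-0.    0.01  0.03] | straight total mm [ -2.   -1.7 135.1]
```

The pestle is centred in the jaws with its head pointing away. I'll lower it into notch 2 with its mid at tray x ≈ 0.

Call:
{"method": "arm_command", "body": {
  "rows": [
    {"fingers": -1,"x": 0.0005,"y": -0.0009,"z": 0.02,"ax": 0,"ay": 0,"az": 0.1},
    {"fingers": -1,"x": 0.0005,"y": -0.0008,"z": 0.03,"ax": 0,"ay": 0,"az": 0},
    {"fingers": -1,"x": 0,"y": 0,"z": 0.03,"ax": 0,"ay": 0,"az": 0},
    {"fingers": -1,"x": 0,"y": 0,"z": 0.022,"ax": 0,"ay": 0,"az": 0},
    {"fingers": -1,"x": 0,"y": 0,"z": 0.014,"ax": 0,"ay": 0,"az": 0},
    {"fingers": -1,"x": 0,"y": 0,"z": 0,"ax": 0,"ay": 0,"az": 0}
  ]
}}

```text
clock: 13.42
tcp_pos: [0.5212, 0.0167, 0.0742]
orientation: [3.125, -0.316, -0.008]
contact_force: [-0.8, 0.1, -2.2]
grip_width: 0.0088
gripper_force: 58.9
```

Call:
{"method": "arm_command", "body": {
  "rows": [
    {"fingers": -1,"x": 0,"y": 0,"z": 0.01,"ax": 0,"ay": 0,"az": 0},
    {"fingers": -1,"x": 0,"y": 0,"z": 0.009,"ax": 0,"ay": 0,"az": 0},
    {"fingers": -1,"x": 0,"y": 0,"z": 0,"ax": 0,"ay": 0,"az": 0}
  ]
}}

```text
clock: 13.67
tcp_pos: [0.5227, 0.0162, 0.0572]
orientation: [-3.125, 0.318, 0.001]
contact_force: [-0.2, 0.7, -1.7]
grip_width: 0.0091
gripper_force: 58.9
```

```bash
python3 -c "
from h import *;from bench import r
o=r.get_obs();at(o);print('tcp in tray',intray(o['tcp_pos']).round(4))"
```

```text
t 13.67 tcp [0.5227 0.0162 0.0572] yaw -101.63 tilt [-0.0009  0.0002] w 0.0091 F [-0.2  0.7 -1.7]
tcp in tray [-0.0018 -0.0004]
```

Call:
{"method": "arm_command", "body": {
  "rows": [
    {"fingers": -1,"x": 0,"y": 0,"z": 0.002,"ax": 0,"ay": 0,"az": 0},
    {"fingers": -0.4,"x": 0,"y": 0,"z": 0,"ax": 0,"ay": 0,"az": 0},
    {"fingers": -0.15,"x": 0,"y": 0,"z": 0,"ax": 0,"ay": 0,"az": 0},
    {"fingers": -0.15,"x": 0,"y": 0,"z": 0,"ax": 0,"ay": 0,"az": 0},
    {"fingers": -0.15,"x": 0,"y": 0,"z": -0.01,"ax": 0,"ay": 0,"az": 0},
    {"fingers": -0.15,"x": 0,"y": 0,"z": -0.03,"ax": 0,"ay": 0,"az": 0},
    {"fingers": -0.15,"x": 0,"y": 0,"z": -0.035,"ax": 0,"ay": 0,"az": 0},
    {"fingers": -0.15,"x": 0,"y": 0,"z": -0.035,"ax": 0,"ay": 0,"az": 0},
    {"fingers": 0,"x": 0,"y": 0,"z": -0.035,"ax": 0,"ay": 0,"az": 0},
    {"fingers": 0,"x": 0,"y": 0,"z": 0,"ax": 0,"ay": 0,"az": 0}
  ]
}}

```text
clock: 14.5
tcp_pos: [0.5264, 0.0147, 0.2076]
orientation: [-3.122, 0.322, -0.015]
contact_force: [1.3, -0.5, -0.1]
grip_width: 0.0426
gripper_force: 0.0
```

Run:
```python
from h import *;from bench import r
o=r.get_obs();at(o);f=r.grab_frame('wrist');np.savez('w8.npz',**f);P=cloud(f);Q=intray(P)
for a in np.arange(-.1,.11,.01):
    k=(np.abs(Q[...,1])<.0145)&(np.abs(Q[...,0]-a)<.003)&(P[...,2]>.028)&(P[...,2]<.07)
    if k.sum()>3: print(a.round(3),k.sum(),'y',np.percentile(Q[k][:,1],[1,99]).round(4),'z',np.percentile(P[k][:,2],[50,98]).round(4))
chain(o,(.395,-.30,.2,-80.8,-80.8-yawof(o)))
```

```text
t 14.5 tcp [0.5264 0.0147 0.2076] yaw -101.76 tilt [0.0096 0.0024] w 0.0426 F [ 1.3 -0.5 -0.1]
-0.07 13 y [-0.008   0.0025] z [0.0376 0.0382]
-0.06 88 y [-0.0113  0.0069] z [0.0399 0.042 ]
-0.05 93 y [-0.0102  0.0057] z [0.0394 0.0422]
-0.04 77 y [-0.0091  0.0046] z [0.0381 0.0399]
-0.03 63 y [-0.008   0.0035] z [0.0373 0.0398]
-0.02 68 y [-0.0079  0.0034] z [0.0379 0.0399]
-0.01 69 y [-0.0079  0.0033] z [0.0381 0.0398]
-0.0 69 y [-0.0078  0.0033] z [0.0384 0.04  ]
0.01 70 y [-0.0078  0.0032] z [0.039  0.0404]
0.02 77 y [-0.0088  0.0031] z [0.0392 0.0405]
0.03 82 y [-0.0087  0.0031] z [0.0391 0.041 ]
0.04 88 y [-0.0095  0.0041] z [0.04   0.0426]
0.05 127 y [-0.0123  0.0077] z [0.0427 0.0456]
0.06 148 y [-0.0132  0.0085] z [0.0441 0.0469]
0.07 138 y [-0.0131  0.008 ] z [0.0428 0.0457]
rows 11 shift mm [-10.9  29.2   0.5] turn deg [ 0.    0.   -1.91] | straight total mm [-64.6 335.    5.6]
   via [ 0.483 -0.059] r 0.486
   via [ 0.446 -0.137] r 0.467
   via [ 0.417 -0.217] r 0.47
```

The pestle is seated at y ≈ -2 mm with its mid at about 34 mm. Now the scraper.

Call:
{"method": "arm_command", "body": {
  "rows": [
    {"fingers": 0,"x": -0.0109,"y": 0.0292,"z": 0.0005,"ax": 0,"ay": 0,"az": -1.91},
    {"fingers": 0,"x": -0.0109,"y": 0.0292,"z": 0.0005,"ax": 0,"ay": 0,"az": -1.91},
    {"fingers": 0,"x": -0.0109,"y": 0.0292,"z": 0.0005,"ax": 0,"ay": 0,"az": -1.91},
    {"fingers": 0,"x": -0.0109,"y": 0.0292,"z": 0.0005,"ax": 0,"ay": 0,"az": -1.91},
    {"fingers": 0,"x": -0.0109,"y": 0.0292,"z": 0.0005,"ax": 0,"ay": 0,"az": -1.91},
    {"fingers": 0,"x": -0.0109,"y": 0.0292,"z": 0.0005,"ax": 0,"ay": 0,"az": -1.91},
    {"fingers": 0,"x": -0.0109,"y": 0.0292,"z": 0.0005,"ax": 0,"ay": 0,"az": -1.91},
    {"fingers": 0,"x": -0.0109,"y": 0.0292,"z": 0.0005,"ax": 0,"ay": 0,"az": -1.91},
    {"fingers": 0,"x": -0.0109,"y": 0.0292,"z": 0.0005,"ax": 0,"ay": 0,"az": -1.91},
    {"fingers": 0,"x": -0.0109,"y": 0.0292,"z": 0.0005,"ax": 0,"ay": 0,"az": -1.91}
  ]
}}

```text
clock: 15.38
tcp_pos: [0.3976, -0.2697, 0.1959]
orientation: [-3.134, -0.205, 0.001]
contact_force: [0.7, -0.6, 0.7]
grip_width: 0.0426
gripper_force: 0.0
```

Call:
{"method": "arm_command", "body": {
  "rows": [
    {"fingers": 0,"x": -0.0109,"y": 0.0292,"z": 0.0005,"ax": 0,"ay": 0,"az": -1.91},
    {"fingers": 0,"x": 0,"y": 0,"z": 0,"ax": 0,"ay": 0,"az": 0},
    {"fingers": 0,"x": 0,"y": 0,"z": 0,"ax": 0,"ay": 0,"az": 0}
  ]
}}

```text
clock: 15.63
tcp_pos: [0.3902, -0.3009, 0.1955]
orientation: [3.132, 0.247, -0.001]
contact_force: [0.7, 0.7, 0.4]
grip_width: 0.0428
gripper_force: 0.0
```

Run:
```python
from h import *;from bench import r
o=r.get_obs();at(o);f=r.grab_frame('wrist');np.savez('w9.npz',**f);P=cloud(f)
m=(P[...,2]>.003)&(P[...,2]<.02)&(np.hypot(P[...,0]-.387,P[...,1]+.304)<.12)
k,l,st,_=cv2.connectedComponentsWithStats(m.astype(np.uint8))
for i in range(1,k):
    if st[i,4]<200: continue
    w=P[l==i];x=w[:,:2];mu=x.mean(0);e,V=np.linalg.eigh(np.cov((x-mu).T));u=V[:,1]*np.sign(-V[0,1]);n=np.array([-u[1],u[0]]);t=(x-mu)@u
    print(st[i,4],'ends',(mu+u*t.min()).round(4),(mu+u*t.max()).round(4),'len',np.ptp(t).round(4),'yaw',np.degrees(np.arctan2(u[1],u[0])).round(2))
    for a in np.arange(t.min(),t.max(),.02):
        q=(t>=a)&(t<a+.01)
        if q.sum()>4: s=(x[q]-mu)@n;print('  from end',round(a-t.min(),3),'mid',(s.min()+s.max())/2*1e3,'w',np.ptp(s)*1e3,'z',np.median(w[q,2]).round(4))
```

```text
t 15.63 tcp [ 0.3902 -0.3009  0.1955] yaw -80.98 tilt [-0.0008 -0.0002] w 0.0428 F [0.7 0.7 0.4]
2736 ends [ 0.4734 -0.2923] [ 0.2907 -0.32  ] len 0.1847 yaw -171.36
  from end 0.0 mid -0.05269929471679417 w 14.780964450827502 z 0.009
  from end 0.02 mid 0.14506611126259214 w 15.053213465390746 z 0.0092
  from end 0.04 mid -0.1810057611112358 w 14.279748725087929 z 0.0091
  from end 0.06 mid 0.013774224397424071 w 14.540545828993444 z 0.0092
  from end 0.08 mid 0.25047218666832993 w 14.899506300584855 z 0.0091
  from end 0.1 mid 0.36905505981926506 w 15.027208460793085 z 0.0088
  from end 0.12 mid 0.10516306664462051 w 21.074342144723786 z 0.0055
  from end 0.14 mid 0.2732231712639522 w 21.391561491334453 z 0.0057
  from end 0.16 mid -0.10883237200525094 w 20.60315554061813 z 0.0056
  from end 0.18 mid 0.5869655284966744 w 17.332061292753956 z 0.0055
```

Call:
{"method": "arm_command", "body": {
  "rows": [
    {"fingers": 0,"x": -0.0032,"y": 0.002,"z": 0.02,"ax": 0,"ay": 0,"az": 0.2},
    {"fingers": 0,"x": -0.0033,"y": 0.0019,"z": 0.03,"ax": 0,"ay": 0,"az": 0.2},
    {"fingers": 0,"x": 0,"y": 0,"z": 0.032,"ax": 0,"ay": 0,"az": 0},
    {"fingers": 0,"x": 0,"y": 0,"z": 0.032,"ax": 0,"ay": 0,"az": 0},
    {"fingers": 0,"x": 0,"y": 0,"z": 0.03,"ax": 0,"ay": 0,"az": 0},
    {"fingers": 0,"x": 0,"y": 0,"z": 0.024,"ax": 0,"ay": 0,"az": 0},
    {"fingers": 0,"x": 0,"y": 0,"z": 0,"ax": 0,"ay": 0,"az": 0}
  ]
}}

```text
clock: 16.27
tcp_pos: [0.3845, -0.3005, 0.024]
orientation: [-3.127, -0.248, 0.009]
contact_force: [-0.6, 0.3, 0.3]
grip_width: 0.0424
gripper_force: 0.0
```

Call:
{"method": "arm_command", "body": {
  "rows": [
    {"fingers": -1,"x": 0,"y": 0,"z": 0,"ax": 0,"ay": 0,"az": 0},
    {"fingers": -1,"x": 0,"y": 0,"z": 0,"ax": 0,"ay": 0,"az": 0},
    {"fingers": -1,"x": 0,"y": 0,"z": 0,"ax": 0,"ay": 0,"az": 0},
    {"fingers": -1,"x": 0,"y": 0,"z": 0,"ax": 0,"ay": 0,"az": 0},
    {"fingers": -1,"x": 0,"y": 0,"z": 0,"ax": 0,"ay": 0,"az": 0}
  ],
  "grip_force": 50
}}

```text
clock: 16.68
tcp_pos: [0.3872, -0.3043, 0.0291]
orientation: [3.131, 0.245, 0.004]
contact_force: [-0.2, -0.2, 9.7]
grip_width: -0.0001
gripper_force: 4.6
```

Call:
{"method": "arm_command", "body": {
  "rows": [
    {"fingers": -1,"x": 0,"y": 0,"z": -0.01,"ax": 0,"ay": 0,"az": 0},
    {"fingers": -1,"x": 0,"y": 0,"z": -0.03,"ax": 0,"ay": 0,"az": 0},
    {"fingers": -1,"x": 0,"y": 0,"z": -0.035,"ax": 0,"ay": 0,"az": 0},
    {"fingers": -1,"x": 0,"y": 0,"z": -0.035,"ax": 0,"ay": 0,"az": 0},
    {"fingers": -1,"x": 0,"y": 0,"z": -0.035,"ax": 0,"ay": 0,"az": 0},
    {"fingers": -1,"x": 0,"y": 0,"z": -0.03,"ax": 0,"ay": 0,"az": 0},
    {"fingers": -1,"x": 0,"y": 0,"z": 0,"ax": 0,"ay": 0,"az": 0},
    {"fingers": -1,"x": 0,"y": 0,"z": 0,"ax": 0,"ay": 0,"az": 0}
  ]
}}

```text
clock: 17.35
tcp_pos: [0.3869, -0.3043, 0.2047]
orientation: [3.131, 0.245, 0.007]
contact_force: [-0.3, -0.8, -1.0]
grip_width: 0.0
gripper_force: 0.0
```

Run:
```python
from h import *;from bench import r
o=r.get_obs();at(o);y0=yawof(o)
f=r.grab_frame('wrist');np.savez('w10.npz',**f);P=cloud(f)
held(P,o,zr=(0,.045),xr=(-.03,.11))
x,y=tray2w(0,-.054)
chain(o,(.45,-.18,.2,y0+80,80),(x,y,.2,TY+90,TY+90-y0-80),deg=6.2)
```

```text
t 17.35 tcp [ 0.3869 -0.3043  0.2047] yaw -81.06 tilt [ 0.0043 -0.0005] w 0.0 F [-0.3 -0.8 -1. ]
0.01 750 y [-0.0129  0.0137] z [0.0003 0.0065]
rows 13 shift mm [11.1 -3.4  0.4] turn deg [ 0.    0.   -6.15] | straight total mm [  81.6 -113.     4.9]
   via [ 0.418 -0.284] r 0.506
   via [ 0.441 -0.254] r 0.509
   via [ 0.452 -0.218] r 0.502
rows 13 shift mm [ 6.6 11.3 -0. ] turn deg [ 0.    0.   -6.11] | straight total mm [144.5  61.   -0. ]
   via [ 0.484 -0.155] r 0.508
   via [ 0.508 -0.12 ] r 0.522
   via [ 0.518 -0.079] r 0.524
```

The jaws closed over the top of the handle because the fingertips stood too high. I'll re-measure and grasp about 7 mm lower.

```bash
cat > scr.py <<'E'
from h import *;from bench import r
o=r.get_obs();at(o);f=r.grab_frame('wrist');P=cloud(f)
m=(P[...,2]>.003)&(P[...,2]<.02)&(np.hypot(P[...,0]-.387,P[...,1]+.304)<.12)
k,l,st,_=cv2.connectedComponentsWithStats(m.astype(np.uint8));i=1+st[1:,4].argmax()
w=P[l==i];x=w[:,:2];mu=x.mean(0);e,V=np.linalg.eigh(np.cov((x-mu).T));u=V[:,1]*np.sign(-V[0,1]);t=(x-mu)@u
yaw=np.degrees(np.arctan2(u[1],u[0]));org=mu+u*(t.max()-.095);print('len',np.ptp(t),'org',org,'yaw',yaw)
plan(o,org[0],org[1],.021,yaw+90)
E
python3 scr.py
```

```text
t 17.4 tcp [ 0.3862 -0.3036  0.2034] yaw -81.05 tilt [0.0018 0.0005] w -0.0 F [ 0.2  0.5 -0.8]
len 0.1598758431651361 org [ 0.4091181  -0.30101232] yaw -171.70975140904687
rows 6 shift mm [ 3.8  0.2 30.4] turn deg [-0.   -0.02  0.11] | straight total mm [ 22.7   1.  182.4]
```

```bash
cat >> scr.py <<'E'
print('ends',(mu+u*t.min()).round(4),(mu+u*t.max()).round(4))
m2=(P[...,2]>.003)&(P[...,2]<.02)&(np.hypot(P[...,0]-.387,P[...,1]+.304)<.13)
print(cv2.connectedComponentsWithStats(m2.astype(np.uint8))[2][1:].tolist())
p=pix(f,[[.4734,-.2923,.01],[.2907,-.32,.006]]);print('old ends px',p.round())
q=(t-t.min());print([(round(a,2),np.median(w[(q>a)&(q<a+.01),2]).round(4)) for a in np.arange(0,.16,.02)])
cv2.imwrite('pics/w11.png',f['frame'][:,:,::-1])
E
python3 scr.py
```

```text
t 17.45 tcp [ 0.3857 -0.3033  0.2025] yaw -81.06 tilt [-0.0001  0.001 ] w 0.0 F [-0.3  0.9 -0.1]
len 0.16026006554766875 org [ 0.40891003 -0.30122325] yaw -171.69875534065426
rows 6 shift mm [ 3.9  0.3 30.2] turn deg [-0.01 -0.    0.11] | straight total mm [ 23.3   1.7 181.5]
ends [ 0.4735 -0.2918] [ 0.3149 -0.3149]
[[311, 92, 20, 148, 2337], [202, 182, 13, 36, 189], [215, 220, 1, 1, 1]]
old ends px [[322.  92.]
 [321. 259.]]
[(np.float64(0.0), np.float64(0.009)), (np.float64(0.02), np.float64(0.0092)), (np.float64(0.04), np.float64(0.0091)), (np.float64(0.06), np.float64(0.0091)), (np.float64(0.08), np.float64(0.0092)), (np.float64(0.1), np.float64(0.0087)), (np.float64(0.12), np.float64(0.0055)), (np.float64(0.14), np.float64(0.0056))]
```

View pics/w11.png

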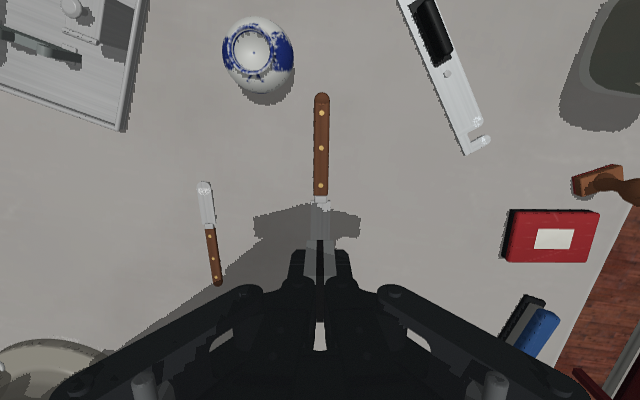

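The shut fingers only hide the blade; the scraper hasn't moved, with its handle end at (322,92). Grasping again, lower this time.

Call:
{"method": "arm_command", "body": {
  "rows": [
    {"fingers": 0,"x": -0.0008,"y": 0.0008,"z": 0.01,"ax": 0,"ay": 0,"az": 0.2},
    {"fingers": 0,"x": -0.0008,"y": 0.0008,"z": 0.03,"ax": 0,"ay": 0,"az": 0.2},
    {"fingers": 0,"x": 0,"y": 0,"z": 0.033,"ax": 0,"ay": 0,"az": 0},
    {"fingers": 0,"x": 0,"y": 0,"z": 0.033,"ax": 0,"ay": 0,"az": 0},
    {"fingers": 0,"x": 0,"y": 0,"z": 0.033,"ax": 0,"ay": 0,"az": 0},
    {"fingers": 0,"x": 0,"y": 0,"z": 0.025,"ax": 0,"ay": 0,"az": 0},
    {"fingers": 0,"x": 0,"y": 0,"z": 0.0155,"ax": 0,"ay": 0,"az": 0},
    {"fingers": -0.3,"x": 0,"y": 0,"z": 0,"ax": 0,"ay": 0,"az": 0},
    {"fingers": -0.4,"x": 0,"y": 0,"z": 0,"ax": 0,"ay": 0,"az": 0}
  ]
}}

```text
clock: 18.25
tcp_pos: [0.3828, -0.3057, 0.0212]
orientation: [-3.131, -0.231, 0.006]
contact_force: [0.6, 0.1, 0.6]
grip_width: 0.0256
gripper_force: 0.0
```

Call:
{"method": "arm_command", "body": {
  "rows": [
    {"fingers": -1,"x": 0,"y": 0,"z": 0,"ax": 0,"ay": 0,"az": 0},
    {"fingers": -1,"x": 0,"y": 0,"z": 0,"ax": 0,"ay": 0,"az": 0},
    {"fingers": -1,"x": 0,"y": 0,"z": 0,"ax": 0,"ay": 0,"az": 0},
    {"fingers": -1,"x": 0,"y": 0,"z": 0,"ax": 0,"ay": 0,"az": 0}
  ],
  "grip_force": 50
}}

```text
clock: 18.58
tcp_pos: [0.3849, -0.3057, 0.0234]
orientation: [3.133, 0.234, 0.001]
contact_force: [-0.4, 0.1, -0.9]
grip_width: 0.0142
gripper_force: 49.8
```

Call:
{"method": "arm_command", "body": {
  "rows": [
    {"fingers": -1,"x": 0,"y": 0,"z": -0.01,"ax": 0,"ay": 0,"az": 0},
    {"fingers": -1,"x": 0,"y": 0,"z": -0.03,"ax": 0,"ay": 0,"az": 0},
    {"fingers": -1,"x": 0,"y": 0,"z": -0.035,"ax": 0,"ay": 0,"az": 0},
    {"fingers": -1,"x": 0,"y": 0,"z": -0.035,"ax": 0,"ay": 0,"az": 0},
    {"fingers": -1,"x": 0,"y": 0,"z": -0.035,"ax": 0,"ay": 0,"az": 0},
    {"fingers": -1,"x": 0,"y": 0,"z": -0.03,"ax": 0,"ay": 0,"az": 0},
    {"fingers": -1,"x": 0,"y": 0,"z": 0,"ax": 0,"ay": 0,"az": 0}
  ]
}}

```text
clock: 19.17
tcp_pos: [0.3867, -0.308, 0.2037]
orientation: [3.129, 0.232, 0.013]
contact_force: [1.8, -0.3, -0.5]
grip_width: 0.0141
gripper_force: 49.8
```

Run:
```python
from h import *;from bench import r
o=r.get_obs();at(o);y0=yawof(o)
f=r.grab_frame('wrist');np.savez('w12.npz',**f);P=cloud(f)
held(P,o,zr=(0,.045),xr=(.02,.11))
x,y=tray2w(0,-.054)
chain(o,(.45,-.18,.2,y0+80,80),(x,y,.2,TY+90,TY+90-y0-80),deg=6.2)
```

```text
t 19.17 tcp [ 0.3867 -0.308   0.2037] yaw -81.53 tilt [ 0.0084 -0.003 ] w 0.0141 F [ 1.8 -0.3 -0.5]
0.02 371 y [-0.0078  0.008 ] z [0.0123 0.0134]
0.03 392 y [-0.0076  0.0079] z [0.0122 0.0134]
0.04 420 y [-0.0079  0.0077] z [0.0122 0.0134]
0.05 445 y [-0.0077  0.0079] z [0.0123 0.0134]
0.06 471 y [-0.008   0.0079] z [0.0122 0.0135]
0.07 504 y [-0.0078  0.0078] z [0.012  0.0134]
0.08 511 y [-0.0081  0.0076] z [0.0121 0.0135]
0.09 253 y [-0.0069  0.0065] z [0.0125 0.0139]
rows 13 shift mm [11.3 -3.7  0.3] turn deg [ 0.    0.   -6.15] | straight total mm [  81.5 -117.3    3.8]
   via [ 0.419 -0.287] r 0.507
   via [ 0.442 -0.256] r 0.51
   via [ 0.452 -0.218] r 0.502
rows 13 shift mm [ 6.7 11.3 -0. ] turn deg [ 0.    0.   -6.15] | straight total mm [145.   59.8  -0. ]
   via [ 0.484 -0.155] r 0.508
   via [ 0.508 -0.12 ] r 0.522
   via [ 0.518 -0.079] r 0.524
```

Call:
{"method": "arm_command", "body": {
  "rows": [
    {"fingers": -1,"x": 0.0113,"y": -0.0037,"z": 0.0003,"ax": 0,"ay": 0,"az": -6.15},
    {"fingers": -1,"x": 0.0113,"y": -0.0037,"z": 0.0003,"ax": 0,"ay": 0,"az": -6.15},
    {"fingers": -1,"x": 0.0113,"y": -0.0037,"z": 0.0003,"ax": 0,"ay": 0,"az": -6.15},
    {"fingers": -1,"x": 0.0113,"y": -0.0037,"z": 0.0003,"ax": 0,"ay": 0,"az": -6.15},
    {"fingers": -1,"x": 0.0113,"y": -0.0037,"z": 0.0003,"ax": 0,"ay": 0,"az": -6.15},
    {"fingers": -1,"x": 0.0113,"y": -0.0037,"z": 0.0003,"ax": 0,"ay": 0,"az": -6.15},
    {"fingers": -1,"x": 0.0113,"y": -0.0037,"z": 0.0003,"ax": 0,"ay": 0,"az": -6.15},
    {"fingers": -1,"x": 0.0113,"y": -0.0037,"z": 0.0003,"ax": 0,"ay": 0,"az": -6.15},
    {"fingers": -1,"x": 0.0113,"y": -0.0037,"z": 0.0003,"ax": 0,"ay": 0,"az": -6.15},
    {"fingers": -1,"x": 0.0113,"y": -0.0037,"z": 0.0003,"ax": 0,"ay": 0,"az": -6.15}
  ]
}}

```text
clock: 20.05
tcp_pos: [0.4502, -0.2128, 0.1944]
orientation: [-2.567, -1.809, 0.002]
contact_force: [-0.1, 0.1, -1.3]
grip_width: 0.0141
gripper_force: 49.8
```

Call:
{"method": "arm_command", "body": {
  "rows": [
    {"fingers": -1,"x": 0.0113,"y": -0.0037,"z": 0.0003,"ax": 0,"ay": 0,"az": -6.15},
    {"fingers": -1,"x": 0.0113,"y": -0.0037,"z": 0.0003,"ax": 0,"ay": 0,"az": -6.15},
    {"fingers": -1,"x": 0.0113,"y": -0.0037,"z": 0.0003,"ax": 0,"ay": 0,"az": -6.15},
    {"fingers": -1,"x": 0.0067,"y": 0.0113,"z": 0,"ax": 0,"ay": 0,"az": -6.15},
    {"fingers": -1,"x": 0.0067,"y": 0.0113,"z": 0,"ax": 0,"ay": 0,"az": -6.15},
    {"fingers": -1,"x": 0.0067,"y": 0.0113,"z": 0,"ax": 0,"ay": 0,"az": -6.15},
    {"fingers": -1,"x": 0.0067,"y": 0.0113,"z": 0,"ax": 0,"ay": 0,"az": -6.15},
    {"fingers": -1,"x": 0.0067,"y": 0.0113,"z": 0,"ax": 0,"ay": 0,"az": -6.15},
    {"fingers": -1,"x": 0.0067,"y": 0.0113,"z": 0,"ax": 0,"ay": 0,"az": -6.15},
    {"fingers": -1,"x": 0.0067,"y": 0.0113,"z": 0,"ax": 0,"ay": 0,"az": -6.15}
  ]
}}

```text
clock: 20.88
tcp_pos: [0.5082, -0.1114, 0.1933]
orientation: [-1.282, -2.866, 0.001]
contact_force: [0.0, 0.7, 0.4]
grip_width: 0.0145
gripper_force: 49.8
```

Call:
{"method": "arm_command", "body": {
  "rows": [
    {"fingers": -1,"x": 0.0067,"y": 0.0113,"z": 0,"ax": 0,"ay": 0,"az": -6.15},
    {"fingers": -1,"x": 0.0067,"y": 0.0113,"z": 0,"ax": 0,"ay": 0,"az": -6.15},
    {"fingers": -1,"x": 0.0067,"y": 0.0113,"z": 0,"ax": 0,"ay": 0,"az": -6.15},
    {"fingers": -1,"x": 0.0067,"y": 0.0113,"z": 0,"ax": 0,"ay": 0,"az": -6.15},
    {"fingers": -1,"x": 0.0067,"y": 0.0113,"z": 0,"ax": 0,"ay": 0,"az": -6.15},
    {"fingers": -1,"x": 0.0067,"y": 0.0113,"z": 0,"ax": 0,"ay": 0,"az": -6.15},
    {"fingers": -1,"x": 0,"y": 0,"z": 0,"ax": 0,"ay": 0,"az": 0},
    {"fingers": -1,"x": 0,"y": 0,"z": 0,"ax": 0,"ay": 0,"az": 0},
    {"fingers": -1,"x": 0,"y": 0,"z": 0,"ax": 0,"ay": 0,"az": 0}
  ]
}}

```text
clock: 21.63
tcp_pos: [0.5117, -0.0354, 0.1938]
orientation: [-0.323, -3.124, 0.001]
contact_force: [-0.4, 0.4, 0.2]
grip_width: 0.0138
gripper_force: 49.8
```

Run:
```python
from h import *;from tray import tray;from bench import r
o=r.get_obs();at(o);f=r.grab_frame('wrist');np.savez('w13.npz',**f);P=cloud(f)
held(P,o,zr=(0,.045),xr=(.05,.11));print('tcp in tray',intray(o['tcp_pos']).round(4))
S=tray(P);print('studs in tray',[intray(s).round(4) for s in S])
x,y=tray2w(0.001,-.054);plan(o,x,y,.052,TY+90)
```

```text
t 21.63 tcp [ 0.5117 -0.0354  0.1938] yaw 78.21 tilt [-0.0008 -0.0004] w 0.0138 F [-0.4  0.4  0.2]
0.05 456 y [-0.0081  0.0076] z [0.0122 0.0134]
0.06 499 y [-0.0084  0.0074] z [0.0122 0.0135]
0.07 537 y [-0.0082  0.0072] z [0.0121 0.0134]
0.08 547 y [-0.0085  0.0071] z [0.0121 0.0134]
0.09 89 y [-0.0056  0.0042] z [0.0128 0.0142]
tcp in tray [-0.0022 -0.0532]
stud? 251 [0.5466 0.1244] circ [546.7 124.4] 8.0 z 0.0627
stud? 239 [ 0.5025 -0.0927] circ [502.5 -92.7] 7.9 z 0.0628
rim rect [524.8  16.3] [265.7 192.3] 78.3
studs in tray [array([-1.000e-04,  1.105e-01]), array([ 0.0004, -0.1111])]
rows 5 shift mm [-0.7 -0.2 28.4] turn deg [-0.01 -0.01 -0.04] | straight total mm [ -3.3  -0.7 141.8]
```

Call:
{"method": "arm_command", "body": {
  "rows": [
    {"fingers": -1,"x": -0.0016,"y": -0.0004,"z": 0.02,"ax": 0,"ay": 0,"az": -0.1},
    {"fingers": -1,"x": -0.0017,"y": -0.0003,"z": 0.03,"ax": 0,"ay": 0,"az": -0.1},
    {"fingers": -1,"x": 0,"y": 0,"z": 0.03,"ax": 0,"ay": 0,"az": 0},
    {"fingers": -1,"x": 0,"y": 0,"z": 0.025,"ax": 0,"ay": 0,"az": 0},
    {"fingers": -1,"x": 0,"y": 0,"z": 0.018,"ax": 0,"ay": 0,"az": 0},
    {"fingers": -1,"x": 0,"y": 0,"z": 0.012,"ax": 0,"ay": 0,"az": 0},
    {"fingers": -1,"x": 0,"y": 0,"z": 0.0088,"ax": 0,"ay": 0,"az": 0},
    {"fingers": -1,"x": 0,"y": 0,"z": 0,"ax": 0,"ay": 0,"az": 0}
  ]
}}

```text
clock: 22.35
tcp_pos: [0.5144, -0.0368, 0.0489]
orientation: [-0.314, -3.123, 0.002]
contact_force: [-0.7, 0.3, -0.5]
grip_width: 0.0142
gripper_force: 49.8
```

```bash
python3 -c "
from h import *;from bench import r
o=r.get_obs();at(o);print('tcp in tray',intray(o['tcp_pos']).round(4))"
```

```text
t 22.35 tcp [ 0.5144 -0.0368  0.0489] yaw 78.5 tilt [-0.0024 -0.0008] w 0.0142 F [-0.7  0.3 -0.5]
tcp in tray [ 0.0007 -0.0539]
```

Call:
{"method": "arm_command", "body": {
  "rows": [
    {"fingers": -0.3,"x": 0,"y": 0,"z": 0,"ax": 0,"ay": 0,"az": 0},
    {"fingers": -0.15,"x": 0,"y": 0,"z": 0,"ax": 0,"ay": 0,"az": 0},
    {"fingers": -0.15,"x": 0,"y": 0,"z": 0,"ax": 0,"ay": 0,"az": 0},
    {"fingers": -0.15,"x": 0,"y": 0,"z": -0.01,"ax": 0,"ay": 0,"az": 0},
    {"fingers": -0.15,"x": 0,"y": 0,"z": -0.03,"ax": 0,"ay": 0,"az": 0},
    {"fingers": -0.15,"x": 0,"y": 0,"z": -0.037,"ax": 0,"ay": 0,"az": 0},
    {"fingers": -0.15,"x": 0,"y": 0,"z": -0.037,"ax": 0,"ay": 0,"az": 0},
    {"fingers": 0,"x": 0,"y": 0,"z": -0.037,"ax": 0,"ay": 0,"az": 0},
    {"fingers": 0,"x": 0,"y": 0,"z": 0,"ax": 0,"ay": 0,"az": 0},
    {"fingers": 0,"x": 0,"y": 0,"z": 0,"ax": 0,"ay": 0,"az": 0}
  ]
}}

```text
clock: 23.18
tcp_pos: [0.5168, -0.0358, 0.2048]
orientation: [0.311, 3.12, 0.002]
contact_force: [-0.7, -0.2, 1.1]
grip_width: 0.0425
gripper_force: 0.0
```

Run:
```python
from h import *;from bench import r
o=r.get_obs();at(o);f=r.grab_frame('wrist');np.savez('w14.npz',**f);P=cloud(f);Q=intray(P)
for c0 in (.054,0,-.054):
  print(c0)
  for a in np.arange(-.08,.11,.02):
    k=(np.abs(Q[...,1]-c0)<.0145)&(np.abs(Q[...,0]-a)<.003)&(P[...,2]>.028)&(P[...,2]<.07)
    if k.sum()>3: print('  ',a.round(3),k.sum(),'y',np.percentile(Q[k][:,1],[1,99]).round(4),'z',np.percentile(P[k][:,2],[50,98]).round(4))
y0=yawof(o)
chain(o,(.53,-.21,.2,y0-65,-65),(.542,-.3835,.2,-51.3,-51.3-y0+65),deg=6.3)
```

```text
t 23.18 tcp [ 0.5168 -0.0358  0.2048] yaw 78.62 tilt [0.0067 0.0009] w 0.0425 F [-0.7 -0.2  1.1]
0.054
   -0.08 57 y [0.0487 0.0591] z [0.0329 0.0346]
   -0.06 85 y [0.0483 0.0596] z [0.0329 0.0345]
   -0.04 95 y [0.0483 0.0615] z [0.0332 0.0345]
   -0.02 81 y [0.0485 0.06  ] z [0.033  0.0344]
   0.0 76 y [0.0486 0.0603] z [0.033  0.0344]
   0.02 67 y [0.0484 0.0603] z [0.0329 0.0344]
   0.04 71 y [0.0489 0.0683] z [0.033  0.0345]
   0.06 119 y [0.0475 0.0621] z [0.0343 0.0444]
   0.08 75 y [0.0402 0.068 ] z [0.0288 0.0432]
0
   -0.06 127 y [-0.0118  0.0054] z [0.0398 0.0424]
   -0.04 86 y [-0.0091  0.004 ] z [0.038 0.04 ]
   -0.02 75 y [-0.0083  0.0024] z [0.038  0.0395]
   0.0 77 y [-0.0084  0.0027] z [0.0385 0.0402]
   0.02 72 y [-0.0087  0.0026] z [0.0388 0.0409]
   0.04 83 y [-0.0101  0.0039] z [0.04   0.0421]
   0.06 112 y [-0.0138  0.0075] z [0.0435 0.0464]
-0.054
   -0.08 118 y [-0.0621 -0.0475] z [0.0369 0.0387]
   -0.06 119 y [-0.0622 -0.0473] z [0.0361 0.0377]
   -0.04 109 y [-0.0614 -0.0471] z [0.0353 0.0365]
   -0.02 95 y [-0.0616 -0.0469] z [0.0342 0.036 ]
   0.0 94 y [-0.0618 -0.0467] z [0.0334 0.0346]
   0.02 67 y [-0.0602 -0.0472] z [0.0318 0.0334]
   0.04 66 y [-0.0641 -0.0431] z [0.0285 0.0297]
   0.06 8 y [-0.0629 -0.0453] z [0.0283 0.0288]
rows 11 shift mm [-11.9 -11.8   0.4] turn deg [0.   0.   5.91] | straight total mm [ -47.3 -168.1    4.8]
   via [ 0.539 -0.076] r 0.544
   via [ 0.549 -0.121] r 0.562
   via [ 0.546 -0.167] r 0.571
rows 11 shift mm [-15.7   5.7   0. ] turn deg [0.  0.  5.9] | straight total mm [-171.4  -29.2    0. ]
   via [ 0.552 -0.25 ] r 0.606
   via [ 0.561 -0.295] r 0.634
   via [ 0.558 -0.341] r 0.654
```

All three instruments are seated. Now the bar.

Call:
{"method": "arm_command", "body": {
  "rows": [
    {"fingers": 0,"x": -0.0119,"y": -0.0118,"z": 0.0004,"ax": 0,"ay": 0,"az": 5.91},
    {"fingers": 0,"x": -0.0119,"y": -0.0118,"z": 0.0004,"ax": 0,"ay": 0,"az": 5.91},
    {"fingers": 0,"x": -0.0119,"y": -0.0118,"z": 0.0004,"ax": 0,"ay": 0,"az": 5.91},
    {"fingers": 0,"x": -0.0119,"y": -0.0118,"z": 0.0004,"ax": 0,"ay": 0,"az": 5.91},
    {"fingers": 0,"x": -0.0119,"y": -0.0118,"z": 0.0004,"ax": 0,"ay": 0,"az": 5.91},
    {"fingers": 0,"x": -0.0119,"y": -0.0118,"z": 0.0004,"ax": 0,"ay": 0,"az": 5.91},
    {"fingers": 0,"x": -0.0119,"y": -0.0118,"z": 0.0004,"ax": 0,"ay": 0,"az": 5.91},
    {"fingers": 0,"x": -0.0119,"y": -0.0118,"z": 0.0004,"ax": 0,"ay": 0,"az": 5.91},
    {"fingers": 0,"x": -0.0119,"y": -0.0118,"z": 0.0004,"ax": 0,"ay": 0,"az": 5.91},
    {"fingers": 0,"x": -0.0119,"y": -0.0118,"z": 0.0004,"ax": 0,"ay": 0,"az": 5.91}
  ]
}}

```text
clock: 24.07
tcp_pos: [0.5344, -0.1954, 0.1959]
orientation: [-1.818, -2.559, 0.002]
contact_force: [0.6, 0.3, -0.2]
grip_width: 0.0428
gripper_force: 0.0
```

Call:
{"method": "arm_command", "body": {
  "rows": [
    {"fingers": 0,"x": -0.0119,"y": -0.0118,"z": 0.0004,"ax": 0,"ay": 0,"az": 5.91},
    {"fingers": 0,"x": -0.0157,"y": 0.0057,"z": 0,"ax": 0,"ay": 0,"az": 5.9},
    {"fingers": 0,"x": -0.0157,"y": 0.0057,"z": 0,"ax": 0,"ay": 0,"az": 5.9},
    {"fingers": 0,"x": -0.0157,"y": 0.0057,"z": 0,"ax": 0,"ay": 0,"az": 5.9},
    {"fingers": 0,"x": -0.0157,"y": 0.0057,"z": 0,"ax": 0,"ay": 0,"az": 5.9},
    {"fingers": 0,"x": -0.0157,"y": 0.0057,"z": 0,"ax": 0,"ay": 0,"az": 5.9},
    {"fingers": 0,"x": -0.0157,"y": 0.0057,"z": 0,"ax": 0,"ay": 0,"az": 5.9},
    {"fingers": 0,"x": -0.0157,"y": 0.0057,"z": 0,"ax": 0,"ay": 0,"az": 5.9},
    {"fingers": 0,"x": -0.0157,"y": 0.0057,"z": 0,"ax": 0,"ay": 0,"az": 5.9},
    {"fingers": 0,"x": -0.0157,"y": 0.0057,"z": 0,"ax": 0,"ay": 0,"az": 5.9}
  ]
}}

```text
clock: 24.9
tcp_pos: [0.5527, -0.353, 0.1952]
orientation: [-2.843, -1.333, 0.003]
contact_force: [0.6, -0.2, 0.6]
grip_width: 0.0428
gripper_force: 0.0
```

Call:
{"method": "arm_command", "body": {
  "rows": [
    {"fingers": 0,"x": -0.0157,"y": 0.0057,"z": 0,"ax": 0,"ay": 0,"az": 5.9},
    {"fingers": 0,"x": -0.0157,"y": 0.0057,"z": 0,"ax": 0,"ay": 0,"az": 5.9},
    {"fingers": 0,"x": 0,"y": 0,"z": 0,"ax": 0,"ay": 0,"az": 0},
    {"fingers": 0,"x": 0,"y": 0,"z": 0,"ax": 0,"ay": 0,"az": 0}
  ]
}}

```text
clock: 25.23
tcp_pos: [0.5393, -0.3841, 0.1956]
orientation: [-2.963, -1.041, 0.004]
contact_force: [0.8, -0.1, -0.9]
grip_width: 0.0429
gripper_force: 0.0
```

Run:
```python
from h import *;from bench import r
o=r.get_obs();at(o);f=r.grab_frame('wrist');np.savez('w15.npz',**f);P=cloud(f);cv2.imwrite('pics/w15.png',f['frame'][:,:,::-1])
c0=np.array([.542,-.3835])
m=(P[...,2]>.0022)&(P[...,2]<.032)&(np.hypot(*(P[...,:2]-c0).transpose(2,0,1))<.15)
k,l,st,_=cv2.connectedComponentsWithStats(m.astype(np.uint8));i=1+st[1:,4].argmax();w=P[l==i]
rc=cv2.minAreaRect((w[:,:2]*1000).astype(np.float32));print('bar',len(w),rc)
q=w[w[:,2]>.022][:,:2];print('fin',len(q),cv2.minAreaRect((q*1000).astype(np.float32)),'top',np.median(w[w[:,2]>.022][:,2]))
```

```text
t 25.23 tcp [ 0.5393 -0.3841  0.1956] yaw -51.29 tilt [-0.0028  0.0006] w 0.0429 F [ 0.8 -0.1 -0.9]
bar 6020 ((542.5208740234375, -385.0343322753906), (253.49749755859375, 30.056520462036133), 38.765228271484375)
fin 479 ((542.9967041015625, -384.333740234375), (48.744056701660156, 9.161004066467285), 38.70832443237305) top 0.02693272717044104
```

View pics/w15.png

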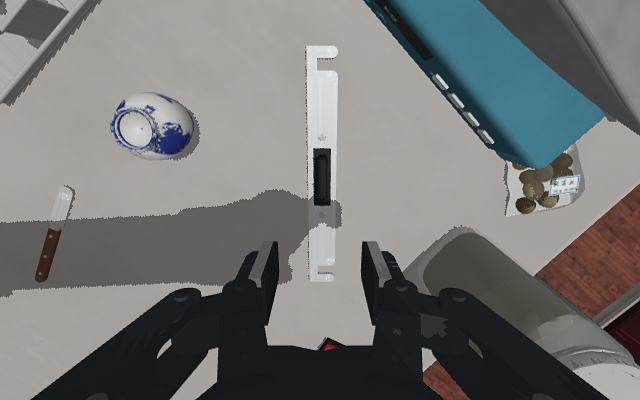

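The slots at (330,62) and (325,272) open to image right, which is tool +y, as expected. The bar centre is (0.5425, -0.385), yaw -51.2°. I'll grasp the fin.

Call:
{"method": "arm_command", "body": {
  "rows": [
    {"fingers": 0,"x": 0.001,"y": 0.0014,"z": 0.02,"ax": 0,"ay": 0,"az": 0},
    {"fingers": 0,"x": 0.0009,"y": 0.0013,"z": 0.03,"ax": 0,"ay": 0,"az": 0},
    {"fingers": 0,"x": 0,"y": 0,"z": 0.033,"ax": 0,"ay": 0,"az": 0},
    {"fingers": 0,"x": 0,"y": 0,"z": 0.033,"ax": 0,"ay": 0,"az": 0},
    {"fingers": 0,"x": 0,"y": 0,"z": 0.026,"ax": 0,"ay": 0,"az": 0},
    {"fingers": 0,"x": 0,"y": 0,"z": 0.0156,"ax": 0,"ay": 0,"az": 0},
    {"fingers": 0,"x": 0,"y": 0,"z": 0.008,"ax": 0,"ay": 0,"az": 0},
    {"fingers": -0.2,"x": 0,"y": 0,"z": 0,"ax": 0,"ay": 0,"az": 0},
    {"fingers": -0.3,"x": 0,"y": 0,"z": 0,"ax": 0,"ay": 0,"az": 0}
  ]
}}

```text
clock: 26.03
tcp_pos: [0.5445, -0.3848, 0.0322]
orientation: [2.963, 1.042, 0.001]
contact_force: [-0.4, -0.5, 0.6]
grip_width: 0.0299
gripper_force: 0.0
```

Call:
{"method": "arm_command", "body": {
  "rows": [
    {"fingers": -1,"x": 0,"y": 0,"z": 0,"ax": 0,"ay": 0,"az": 0},
    {"fingers": -1,"x": 0,"y": 0,"z": 0,"ax": 0,"ay": 0,"az": 0},
    {"fingers": -1,"x": 0,"y": 0,"z": 0,"ax": 0,"ay": 0,"az": 0},
    {"fingers": -1,"x": 0,"y": 0,"z": 0,"ax": 0,"ay": 0,"az": 0}
  ],
  "grip_force": 80
}}

```text
clock: 26.37
tcp_pos: [0.5448, -0.3855, 0.0335]
orientation: [2.962, 1.041, 0.003]
contact_force: [0.6, 0.3, 6.8]
grip_width: 0.0077
gripper_force: 80.6
```

Call:
{"method": "arm_command", "body": {
  "rows": [
    {"fingers": -1,"x": 0,"y": 0,"z": -0.01,"ax": 0,"ay": 0,"az": 0},
    {"fingers": -1,"x": 0,"y": 0,"z": -0.03,"ax": 0,"ay": 0,"az": 0},
    {"fingers": -1,"x": 0,"y": 0,"z": -0.035,"ax": 0,"ay": 0,"az": 0},
    {"fingers": -1,"x": 0,"y": 0,"z": -0.035,"ax": 0,"ay": 0,"az": 0},
    {"fingers": -1,"x": 0,"y": 0,"z": -0.03,"ax": 0,"ay": 0,"az": 0},
    {"fingers": -1,"x": 0,"y": 0,"z": -0.03,"ax": 0,"ay": 0,"az": 0},
    {"fingers": -1,"x": 0,"y": 0,"z": 0,"ax": 0,"ay": 0,"az": 0},
    {"fingers": -1,"x": 0,"y": 0,"z": 0,"ax": 0,"ay": 0,"az": 0}
  ]
}}

```text
clock: 27.03
tcp_pos: [0.5445, -0.3855, 0.2042]
orientation: [2.961, 1.04, 0.005]
contact_force: [0.4, -0.0, -1.5]
grip_width: 0.0076
gripper_force: 79.6
```

Run:
```python
from h import *;from bench import r
o=r.get_obs();at(o);y0=yawof(o);f=r.grab_frame('wrist');np.savez('w16.npz',**f);P=cloud(f)
M=R.from_rotvec(o['orientation']).as_matrix();L=(P-o['tcp_pos'])@M
for a in np.arange(.03,.14,.01):
    s=L[(np.abs(L[...,1])<.03)&(np.abs(L[...,0]-a)<.003)&(L[...,2]>.01)&(L[...,2]<.06)]
    if len(s)>5: print(a.round(3),len(s),'y',np.percentile(s[:,1],[.5,99.5]).round(4),'z',np.percentile(s[:,2],[5,50,95]).round(4))
x,y=tray2w(-.05,0)
chain(o,(x,y,.2,TY,TY-y0))
```

```text
t 27.03 tcp [ 0.5445 -0.3855  0.2042] yaw -51.29 tilt [ 0.0041 -0.0019] w 0.0076 F [ 0.4 -0.  -1.5]
0.03 658 y [-0.0141  0.0154] z [0.0277 0.03   0.0312]
0.04 654 y [-0.0139  0.0157] z [0.0286 0.0301 0.0311]
0.05 682 y [-0.0141  0.0154] z [0.0292 0.0302 0.0312]
0.06 745 y [-0.0138  0.0157] z [0.0291 0.0302 0.0312]
0.07 743 y [-0.014   0.0158] z [0.0292 0.0303 0.0314]
0.08 813 y [-0.0141  0.0156] z [0.0293 0.0303 0.0313]
0.09 889 y [-0.0139  0.0158] z [0.0292 0.0303 0.0314]
0.1 921 y [-0.014   0.0154] z [0.0292 0.0303 0.0314]
0.11 338 y [-0.0142 -0.0042] z [0.0291 0.0302 0.0313]
0.12 540 y [-0.0139  0.0152] z [0.0292 0.0304 0.0315]
rows 14 shift mm [ 22.5 -20.5   0.2] turn deg [ 0.    0.   -2.84] | straight total mm [ 203.7 -364.5    3.1]
   via [ 0.554 -0.28 ] r 0.621
   via [ 0.546 -0.174] r 0.573
   via [ 0.519 -0.071] r 0.524
```

The bar is held flat, underside 34.3 mm ahead of the TCP. I'll carry it to the near side of the tray.

Call:
{"method": "arm_command", "body": {
  "rows": [
    {"fingers": -1,"x": 0.0225,"y": -0.0205,"z": 0.0002,"ax": 0,"ay": 0,"az": -2.84},
    {"fingers": -1,"x": 0.0225,"y": -0.0205,"z": 0.0002,"ax": 0,"ay": 0,"az": -2.84},
    {"fingers": -1,"x": 0.0225,"y": -0.0205,"z": 0.0002,"ax": 0,"ay": 0,"az": -2.84},
    {"fingers": -1,"x": 0.0225,"y": -0.0205,"z": 0.0002,"ax": 0,"ay": 0,"az": -2.84},
    {"fingers": -1,"x": 0.0225,"y": -0.0205,"z": 0.0002,"ax": 0,"ay": 0,"az": -2.84},
    {"fingers": -1,"x": 0.0225,"y": -0.0205,"z": 0.0002,"ax": 0,"ay": 0,"az": -2.84},
    {"fingers": -1,"x": 0.0225,"y": -0.0205,"z": 0.0002,"ax": 0,"ay": 0,"az": -2.84},
    {"fingers": -1,"x": 0.0225,"y": -0.0205,"z": 0.0002,"ax": 0,"ay": 0,"az": -2.84},
    {"fingers": -1,"x": 0.0225,"y": -0.0205,"z": 0.0002,"ax": 0,"ay": 0,"az": -2.84},
    {"fingers": -1,"x": 0.0225,"y": -0.0205,"z": 0.0002,"ax": 0,"ay": 0,"az": -2.84}
  ]
}}

```text
clock: 27.92
tcp_pos: [0.5223, -0.0822, 0.1981]
orientation: [-2.614, -1.74, 0.003]
contact_force: [0.6, 0.0, -1.2]
grip_width: 0.0078
gripper_force: 79.6
```

Call:
{"method": "arm_command", "body": {
  "rows": [
    {"fingers": -1,"x": 0.0225,"y": -0.0205,"z": 0.0002,"ax": 0,"ay": 0,"az": -2.84},
    {"fingers": -1,"x": 0.0225,"y": -0.0205,"z": 0.0002,"ax": 0,"ay": 0,"az": -2.84},
    {"fingers": -1,"x": 0.0225,"y": -0.0205,"z": 0.0002,"ax": 0,"ay": 0,"az": -2.84},
    {"fingers": -1,"x": 0.0225,"y": -0.0205,"z": 0.0002,"ax": 0,"ay": 0,"az": -2.84},
    {"fingers": -1,"x": 0,"y": 0,"z": 0,"ax": 0,"ay": 0,"az": 0},
    {"fingers": -1,"x": 0,"y": 0,"z": 0,"ax": 0,"ay": 0,"az": 0},
    {"fingers": -1,"x": 0,"y": 0,"z": 0,"ax": 0,"ay": 0,"az": 0}
  ]
}}

```text
clock: 28.5
tcp_pos: [0.4744, 0.0268, 0.1981]
orientation: [-2.433, -1.987, 0.002]
contact_force: [-1.0, 0.3, -1.4]
grip_width: 0.0077
gripper_force: 79.6
```

```bash
cat > barheld.py <<'E'
from h import *;from bench import r
o=r.get_obs();at(o);f=r.grab_frame('wrist');P=cloud(f);cv2.imwrite('pics/bar%d.png'%(o['clock']*100),f['frame'][:,:,::-1])
M=R.from_rotvec(o['orientation']).as_matrix();L=(P-o['tcp_pos'])@M
m=(np.abs(L[...,1])<.03)&(L[...,0]>.03)&(L[...,0]<.145)&(L[...,2]>.024)&(L[...,2]<.036);q=L[m]
A=np.c_[q[:,:2],np.ones(len(q))];c=np.linalg.lstsq(A,q[:,2],rcond=None)[0];print('plane slopes deg',np.degrees(c[:2]).round(2),'z at 0',c[2].round(4),'n',len(q))
mid=q[(q[:,0]>.04)&(q[:,0]<.1)]
for a in (.045,.065,.085,.1): s=mid[np.abs(mid[:,0]-a)<.005,1];print(' edges at',a,np.percentile(s,[.5,99.5]).round(4))
far=q[q[:,1]>.004];x=np.sort(far[:,0]);g=np.diff(x[x>.09]);i=g.argmax();xx=x[x>.09];print('slot x from',xx[i].round(4),'to',xx[i+1].round(4),'end',x.max().round(4))
sl=q[np.abs(q[:,0]-(xx[i]+xx[i+1])/2)<.003,1];print('slot bottom y',sl.max().round(4))
print('tcp in tray',intray(o['tcp_pos']).round(4))
E
python3 barheld.py
```

```text
t 28.5 tcp [0.4744 0.0268 0.1981] yaw -11.54 tilt [-0.0011 -0.0007] w 0.0077 F [-1.   0.3 -1.4]
plane slopes deg [0.17 0.15] z at 0 0.0299 n 10987
 edges at 0.045 [-0.0138  0.0158]
 edges at 0.065 [-0.0138  0.0158]
 edges at 0.085 [-0.0137  0.0159]
 edges at 0.1 [-0.0138  0.0158]
slot x from 0.1035 to 0.1138 end 0.1194
slot bottom y -0.0039
tcp in tray [-0.0512  0.0003]
```

The bar's origin sits at (-2.3, +1.0) mm in the tool frame. I'll align it and descend to 5.5 mm above the ledges.

Call:
{"method": "arm_command", "body": {
  "rows": [
    {"fingers": -1,"x": 0.001,"y": 0,"z": 0.02,"ax": 0,"ay": 0,"az": 0},
    {"fingers": -1,"x": 0.001,"y": 0,"z": 0.03,"ax": 0,"ay": 0,"az": 0},
    {"fingers": -1,"x": 0,"y": 0,"z": 0.03,"ax": 0,"ay": 0,"az": 0},
    {"fingers": -1,"x": 0,"y": 0,"z": 0.018,"ax": 0,"ay": 0,"az": 0},
    {"fingers": -1,"x": 0,"y": 0,"z": 0.0126,"ax": 0,"ay": 0,"az": 0},
    {"fingers": -1,"x": 0,"y": 0,"z": 0,"ax": 0,"ay": 0,"az": 0},
    {"fingers": -1,"x": 0,"y": 0,"z": 0,"ax": 0,"ay": 0,"az": 0},
    {"fingers": -1,"x": 0,"y": 0,"z": 0,"ax": 0,"ay": 0,"az": 0}
  ]
}}

```text
clock: 29.22
tcp_pos: [0.476, 0.0283, 0.0886]
orientation: [2.434, 1.985, 0.001]
contact_force: [0.2, 0.0, -1.0]
grip_width: 0.0074
gripper_force: 79.6
```

```bash
cat >> barheld.py <<'E'
Q=intray(P)
for n,s in (('left',1),('right',-1)):
    k=(np.hypot(Q[...,0],Q[...,1]-s*.111)<.012)&(P[...,2]>.058)&(P[...,2]<.07)
    if k.sum()>10: w=Q[k];print(n,'stud head',k.sum(),((w.max(0)+w.min(0))/2).round(4),'top',np.median(P[k][:,2]).round(4))
    k=(np.abs(np.abs(Q[...,1]-s*.111)-.009)<.004)&(np.abs(Q[...,0])<.012)&(P[...,2]>.044)&(P[...,2]<.052)
    if k.sum()>10: print(n,'ledge z',np.median(P[k][:,2]).round(4))
k=(np.abs(Q[...,1]-.08)<.03)&m;print('bar top z',np.median(P[k][:,2]).round(4) if k.any() else None)
E
python3 barheld.py
```

```text
t 29.22 tcp [0.476  0.0283 0.0886] yaw -11.62 tilt [ 0.001  -0.0003] w 0.0074 F [ 0.2  0.  -1. ]
plane slopes deg [0.18 0.11] z at 0 0.0299 n 10989
 edges at 0.045 [-0.0139  0.0158]
 edges at 0.065 [-0.0139  0.0158]
 edges at 0.085 [-0.0138  0.0159]
 edges at 0.1 [-0.0138  0.0157]
slot x from 0.1036 to 0.114 end 0.1194
slot bottom y -0.0039
tcp in tray [-0.05    0.0021]
left stud head 1112 [-0.      0.1106] top 0.0627
left ledge z 0.0473
bar top z 0.0584
```

Call:
{"method": "arm_command", "body": {
  "rows": [
    {"fingers": -1,"x": -0.0002,"y": 0.005,"z": 0.0008,"ax": 0,"ay": 0,"az": 0},
    {"fingers": -1,"x": 0,"y": 0.008,"z": 0.0008,"ax": 0,"ay": 0,"az": 0},
    {"fingers": -1,"x": 0,"y": 0.008,"z": 0,"ax": 0,"ay": 0,"az": 0},
    {"fingers": -1,"x": 0,"y": 0.006,"z": 0,"ax": 0,"ay": 0,"az": 0},
    {"fingers": -1,"x": 0,"y": 0,"z": 0,"ax": 0,"ay": 0,"az": 0},
    {"fingers": -1,"x": 0,"y": 0,"z": 0,"ax": 0,"ay": 0,"az": 0}
  ]
}}

```text
clock: 29.77
tcp_pos: [0.5021, 0.0234, 0.0864]
orientation: [2.433, 1.987, 0.0]
contact_force: [-0.5, 0.6, -1.7]
grip_width: 0.0074
gripper_force: 79.6
```

```bash
python3 barheld.py
```

```text
t 29.77 tcp [0.5021 0.0234 0.0864] yaw -11.54 tilt [ 0.0003 -0.0002] w 0.0074 F [-0.5  0.6 -1.7]
plane slopes deg [-0.26 -2.41] z at 0 0.0304 n 11458
 edges at 0.045 [-0.0139  0.0158]
 edges at 0.065 [-0.0139  0.0158]
 edges at 0.085 [-0.0138  0.0159]
 edges at 0.1 [-0.0138  0.0157]
slot x from 0.1112 to 0.1114 end 0.1194
slot bottom y 0.03
tcp in tray [-0.0234  0.0026]
left stud head 1135 [1.000e-04 1.107e-01] top 0.0627
left ledge z 0.0473
bar top z 0.0562
```

Call:
{"method": "arm_command", "body": {
  "rows": [
    {"fingers": -1,"x": -0.0005,"y": 0.005,"z": -0.0002,"ax": 0,"ay": 0,"az": 0},
    {"fingers": -1,"x": 0,"y": 0.006,"z": 0,"ax": 0,"ay": 0,"az": 0},
    {"fingers": -1,"x": 0,"y": 0.006,"z": 0,"ax": 0,"ay": 0,"az": 0},
    {"fingers": -1,"x": 0,"y": 0.0054,"z": 0,"ax": 0,"ay": 0,"az": 0},
    {"fingers": -1,"x": 0,"y": 0,"z": 0,"ax": 0,"ay": 0,"az": 0},
    {"fingers": -1,"x": 0,"y": 0,"z": 0,"ax": 0,"ay": 0,"az": 0}
  ]
}}

```text
clock: 30.32
tcp_pos: [0.5238, 0.0185, 0.0865]
orientation: [2.433, 1.987, -0.0]
contact_force: [0.9, 0.5, -2.4]
grip_width: 0.0077
gripper_force: 79.6
```

```bash
python3 barheld.py
```

```text
t 30.32 tcp [0.5238 0.0185 0.0865] yaw -11.54 tilt [ 0.0001 -0.0001] w 0.0077 F [ 0.9  0.5 -2.4]
plane slopes deg [-0.45 -0.99] z at 0 0.0306 n 11151
 edges at 0.045 [-0.0139  0.0158]
 edges at 0.065 [-0.0139  0.0157]
 edges at 0.085 [-0.0137  0.0158]
 edges at 0.1 [-0.0182  0.0157]
slot x from 0.1126 to 0.1131 end 0.1197
slot bottom y 0.014
tcp in tray [-0.0012  0.0021]
left stud head 1138 [-0.0014  0.1105] top 0.0627
left ledge z 0.0471
bar top z 0.0564
```

The slots are round the necks with no side force. I'll lower it and release.

Call:
{"method": "arm_command", "body": {
  "rows": [
    {"fingers": -1,"x": 0,"y": 0.0007,"z": 0.0015,"ax": 0,"ay": 0,"az": 0},
    {"fingers": -1,"x": 0,"y": 0,"z": 0.0015,"ax": 0,"ay": 0,"az": 0},
    {"fingers": -1,"x": 0,"y": 0,"z": 0.0015,"ax": 0,"ay": 0,"az": 0},
    {"fingers": -1,"x": 0,"y": 0,"z": 0,"ax": 0,"ay": 0,"az": 0},
    {"fingers": -1,"x": 0,"y": 0,"z": 0,"ax": 0,"ay": 0,"az": 0}
  ]
}}

```text
clock: 30.78
tcp_pos: [0.5239, 0.0185, 0.0819]
orientation: [-2.433, -1.987, 0.001]
contact_force: [-0.7, -1.2, -1.3]
grip_width: 0.008
gripper_force: 79.6
```

```bash
python3 barheld.py | grep -E "^t|bar top|tcp|ledge"
```

```text
t 30.78 tcp [0.5239 0.0185 0.0819] yaw -11.52 tilt [-0.0004 -0.    ] w 0.008 F [-0.7 -1.2 -1.3]
tcp in tray [-0.001   0.0022]
left ledge z 0.0514
bar top z 0.0516
```

Call:
{"method": "arm_command", "body": {
  "rows": [
    {"fingers": -0.7,"x": 0,"y": 0,"z": 0,"ax": 0,"ay": 0,"az": 0},
    {"fingers": -0.4,"x": 0,"y": 0,"z": 0,"ax": 0,"ay": 0,"az": 0},
    {"fingers": -0.2,"x": 0,"y": 0,"z": 0,"ax": 0,"ay": 0,"az": 0},
    {"fingers": -0.2,"x": 0,"y": 0,"z": -0.005,"ax": 0,"ay": 0,"az": 0},
    {"fingers": -0.2,"x": 0,"y": 0,"z": -0.02,"ax": 0,"ay": 0,"az": 0},
    {"fingers": -0.2,"x": 0,"y": 0,"z": -0.035,"ax": 0,"ay": 0,"az": 0},
    {"fingers": -0.2,"x": 0,"y": 0,"z": -0.035,"ax": 0,"ay": 0,"az": 0},
    {"fingers": -0.2,"x": 0,"y": 0,"z": -0.035,"ax": 0,"ay": 0,"az": 0},
    {"fingers": -0.2,"x": 0,"y": 0,"z": 0,"ax": 0,"ay": 0,"az": 0},
    {"fingers": -0.2,"x": 0,"y": 0,"z": 0,"ax": 0,"ay": 0,"az": 0}
  ]
}}

```text
clock: 31.67
tcp_pos: [0.5255, 0.0187, 0.2145]
orientation: [2.432, 1.986, 0.008]
contact_force: [0.3, 0.3, -0.8]
grip_width: 0.0338
gripper_force: 0.0
```

Run:
```python
from h import *;from bench import r
o=r.get_obs();at(o);f=r.grab_frame('wrist');P=cloud(f);Q=intray(P);cv2.imwrite('pics/fin.png',f['frame'][:,:,::-1])
for y in np.arange(-.12,.13,.02):
    k=(np.abs(Q[...,1]-y)<.003)&(np.abs(Q[...,0])<.019)&(P[...,2]>.0495)&(P[...,2]<.056)
    if k.sum()>5:
        x=Q[k][:,0];print(y.round(3),'edges',np.percentile(x,[1,99]).round(4),'z',np.median(P[k][:,2]).round(4))
k=(P[...,2]>.0495)&(P[...,2]<.056)&(np.abs(Q[...,0])<.02)&(np.abs(Q[...,1])<.14);print('y ends',np.percentile(Q[k][:,1],[.1,99.9]).round(4))
```

```text
t 31.67 tcp [0.5255 0.0187 0.2145] yaw -11.52 tilt [0.0047 0.0019] w 0.0338 F [ 0.3  0.3 -0.8]
-0.12 edges [-0.019   0.0139] z 0.0511
-0.1 edges [-0.0185  0.0148] z 0.0513
-0.08 edges [-0.0139  0.0145] z 0.0513
-0.06 edges [-0.0147  0.0143] z 0.0515
-0.04 edges [-0.0144  0.015 ] z 0.0514
-0.02 edges [-0.0141  0.0148] z 0.052
0.0 edges [-0.0148  0.0145] z 0.0517
0.02 edges [-0.0145  0.0143] z 0.052
0.04 edges [-0.0141  0.0149] z 0.0515
0.06 edges [-0.0148  0.0147] z 0.0513
0.08 edges [-0.0145  0.0144] z 0.0513
0.1 edges [-0.0186  0.0149] z 0.0512
0.12 edges [-0.0189  0.0144] z 0.0514
y ends [-0.1269  0.1264]
```

View pics/fin.png

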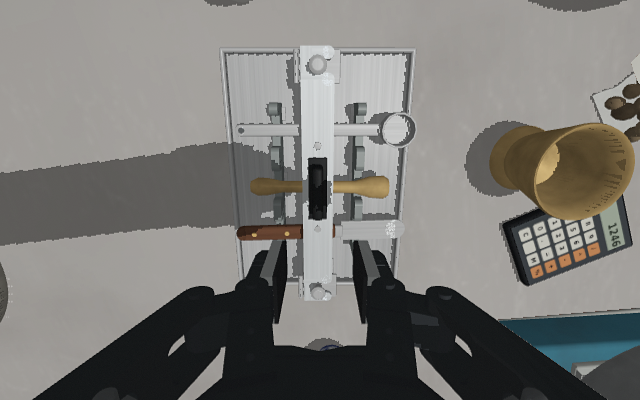

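The final view shows the bar flat, with both studs (318,65) and (317,292) in its slots. The scoop, pestle and scraper lie in order beneath it with their working ends away from the robot. Everything is in place, so I'm handing in.

```bash
python3 -c "
from bench import r
print(r.hand_in())"
```

```text
the job is handed in; nothing more can be done
None
```

The job is handed in at about 32 s of the 72 s allowed: scoop, pestle and scraper measured seated in notches 1, 2 and 3 with working ends away, the hold-down bar flat on both ledges with its slots round both studs, and none of the three bystanders touched as far as I could tell (their positions weren't re-measured); the hand-in call returned no verdict.

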